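# Strip the kitting carousel and brush out its cups

### The arm

A 6-joint arm with a two-finger parallel gripper is mounted at the origin on the work surface. World frame = base frame: x ahead of the robot, y to its left, z up, the work surface at z = 0. Lengths are in m, angles in rad, forces in N, time in s.
With the tool pointing down it reaches from about 0.3 to 0.825 m from the base axis. Payload 5.4 kg.
Tool frame: the origin (TCP) lies between the finger pads; the fingertips stand 19 mm ahead of it and the grasp point (between the pads) is the TCP (env.tcp_to_tips is the distance from the TCP to the fingertips, in m); z points along the fingers, y is the direction in which the jaws open and shut (so a half turn about z gives the same grasp; the last joint's range is limited). The gripper opens to 92 mm and grips with 3 to 60 N. Pads are 20 mm wide; open, the fingers measure 128 mm over their backs; the gripper's body (75 mm by 189 mm) begins 69 mm behind the grasp point.
Start: joints at [-1.383, 0.158, 1.597, -0, 1.386, -0.21], TCP at [0.223, -0.53, 0.234] pointing down, gripper open.
Joint ranges: [-2.91, 2.91], [-0.94, 2.29], [0.18, 2.7], [-1.29, 4.43], [0.17, 2.64], [-3, 3]. Speed limits (rad/s): [2.57, 2.57, 3.14, 3.14, 3.14, 3.14].

### API

Orientations are given as a rotation vector (axis times angle).
In Python, from station import env gives the robot as it stands.
- The arm moves only by the tool play_rows, never from a script. Its argument "series" is one flat list of numbers, 7 for each row, row after row: the shift along the tool's x, y, z scaled (see below), then the turn, a rotation vector about the tool's x, y, z scaled (see below), then the opening, from 0 (shut) to 1 (fully open). A call has 1 to 10 rows; each row is the pose to reach, as a shift and turn from the pose commanded when the call began, along the tool's axes at that moment; what a row does not reach only later rows make up. The controller multiplies each number of a shift by 0.1 m and each number of a turn by 30 degrees. A row lasts 1/8 s, in which the tool goes at most 62.5 mm and 10.7 degrees, less where a joint would pass 70% of its speed; a pose out of reach is approached as far as the arm can. A call with a number of a shift or a turn outside -1 to 1 is refused whole. A call with a gripper value outside its range is refused whole. The fingers move at their own pace and stop on an object; "squeeze" is the grip in N (left out, the last holds). Time passes only in rows, so rows that repeat a pose let the fingers close. It gives the time, the measured TCP pose, the force and the opening at its end, in the units of the state.
- env.sense(): the state, without advancing time (a new reading comes with each control period).
- env.capture(name): name is "side" or "top"; returns the picture (384x512x3 uint8, blue, green, red); there is no depth.
- env.camera_params(name): a dict with "fx", "fy", "cx", "cy" (pixels), "k1" (the pictures are not rectified: a ray, as slopes to the right and down, at radius r is drawn at 1 + k1 r^2 times it, then the intrinsics apply), "origin" and "rotation" of the camera in the world. Camera axes: x right, y down, z forward; pixel columns grow to the right and rows downward; lengths in m; the calibration is good to about 2 mm. A picture is of the moment at which its call begins. camera_params takes no time and is no camera call.
- env.sign_off(): hands the job in, once; it reports no verdict.
The state is a dict: "t": time; "joint_pos": joint angles; "qvel": joint speeds; "effort": joint torques, N m; "eef_pos": TCP position; "tcp_rot": TCP orientation; "force": force on the tool from outside, world axes, zero at the start; "wrist_torque": the same for the moment, N m; "opening": opening from 0.0 (shut) to 1.0 (fully open).
Only numpy, scipy, OpenCV 4.12 (cv2) and the standard library are available. Lean on these libraries where they do the work, as an engineer would, in place of code of your own. Each camera call takes 0.05 s, during which the arm holds its last target.

### The job

Strip the parts carousel: turn it by its knob to bring each fitted cup to the open front, unscrew the cup there (about a third of a turn anticlockwise) and stand it upright on the grey mat. When all the cups are on the mat, take the bottle brush and scrub the inside of each, from the largest cup to the smallest: down to the bottom, well up, and down to the bottom again. Then put the brush back in its holder, bristles down, with all the cups left standing on the mat and the other things on the bench not moved.

Things in the scene. Friction and masses are not known exactly. Their poses are not given: they have to be found in the camera images.
- stand: fixed stand of the parts carousel. Origin on the bench under the turret's axis, z up; its -x axis points to the open front. A steel wire guard (109 to 117 mm above the bench, wires 4 mm in radius and about 50 mm apart, on thin posts) covers the carousel from stand x = -26 to +124 mm, y within 141 mm: cups turn under it but lift out only at the open front
- front (a point): point at the open front, 82 mm from the turret's axis towards the stand's -x, level with the turret's top face (z = 30 mm): a cup brought forward has its axis here. There it is unscrewed: turned 100 to 140 degrees anticlockwise seen from above (easily, pushing neither up nor down) it comes free of its socket and lifts straight up
- turret: grey metal turret, 256 mm across, turning about its upright axis (two turns either way); friction of 0.25 N m holds it where it is left. Origin on the axis at its top face, z = 30 mm. Four threaded sockets 82 mm from the axis along its +x, +y, -x, -y; their rims are 88 mm across and stand 14 mm above the top face. Two or three of them hold cups
- knob (a point): centre of the turret's square black knob on its axis, above the guard: 30 x 30 mm, flats square to the turret's x and y axes, 36 mm tall (z = 122 to 158 mm), fast to the turret: turning it turns the turret
- cup_large: large steel cup, 58 mm outer diameter, 70 mm tall, wall 3 mm, inner floor 10 mm above its origin; loose, 0.13 kg; may be absent. Origin: centre of its underside, z up. Foot: a disc 54 mm across and a bar 76 x 12 mm along its x axis (the thread lugs), both 6 mm thick. Screwed in, its foot is on the turret's top face and its x axis 14 degrees anticlockwise of the turret's x axis
- cup_medium: medium steel cup, 50 mm outer diameter, 64 mm tall, wall 3 mm, inner floor 10 mm above its origin; loose, 0.13 kg; may be absent. Origin: centre of its underside, z up. Foot: a disc 54 mm across and a bar 76 x 12 mm along its x axis (the thread lugs), both 6 mm thick. Screwed in, its foot is on the turret's top face and its x axis 14 degrees anticlockwise of the turret's x axis
- cup_small: small steel cup, 42 mm outer diameter, 58 mm tall, wall 3 mm, inner floor 10 mm above its origin; loose, 0.13 kg; may be absent. Origin: centre of its underside, z up. Foot: a disc 54 mm across and a bar 76 x 12 mm along its x axis (the thread lugs), both 6 mm thick. Screwed in, its foot is on the turret's top face and its x axis 14 degrees anticlockwise of the turret's x axis
- mat: flat grey mat fixed on the bench, 170 mm (x) by 250 mm (y), 3 mm thick; origin at the centre of its underside, so its top is at z = 3 mm
- brush: bottle brush, 187 mm long, 0.08 kg. Origin: the lower tip of the bristle head, z along the brush up to the handle. Bristle head 22 mm across, 0 to 66 mm from the tip (stiff, with a tapered tip); thin shaft; square wooden handle 18 x 18 mm from 112 to 187 mm, flats square to its x and y axes. It stands bristles down in the holder
- holder: fixed wooden brush holder: upright square tube 42 x 42 mm outside, 32 x 32 mm inside, 95 mm tall, open at the top, inner floor 5 mm above its origin (origin: centre of its underside on the bench), foot plate 75 x 75 x 5 mm
- tape_roll: bystander: roll of brown tape standing on its flat side, 96 mm across, 48 mm tall; origin: centre of underside; leave alone
- knife: bystander: grey box cutter lying flat, about 130 x 26 x 18 mm; origin: centre of underside; leave alone
- label_roll: bystander: roll of white labels on its flat side, 80 mm across, 55 mm tall; origin: centre of underside; leave alone
- parcel: bystander: small cardboard parcel 110 x 80 x 55 mm; origin: centre of underside; leave alone
- scissors: bystander: scissors lying flat, about 170 mm long, 10 mm high; origin: centre of underside; leave alone
- spray: bystander: white plastic bottle, 56 mm across, 130 mm tall; origin: centre of underside; leave alone
Things that resemble listed ones, but are neither listed nor needed, are in the scene too. What is shaped like the cup_large but turquoise is not meant.

How it is judged:
By the outcome, as a careful person would: the job done as asked, in the order asked, and still so for the second after the job is handed in, with the robot touching nothing.
Of cup_large, cup_medium, cup_small only 2 to 3 are there at a start; the rules pass over those that are not, and their reading is None.
At some moment in a run one of cup_large, cup_medium, cup_small may be knocked a few centimetres aside while the robot is not near it.
Once in a run the grip may slacken for a moment while it holds something.
It also fails if it takes over 210 s, if anything falls off the work surface, if the arm or the gripper's body presses on something with over 40 N, if the wrist force passes 120 N, or if a joint passes its speed limit or range.

## Working session

There is one attempt and no reset: what is moved stays moved. The work goes in short steps, Python scripts to look and compute and a tool call to move; the robot and the scene stay as the last step left them, time stands still between calls to the robot, and variables do not carry over. Pictures are saved under pics/ and viewed, and the job is handed in when it is done.

Besides the shell and the picture viewer there is one more tool, called after "Request:" by a JSON object that holds its "fn" and its "kwargs", one argument or row to a line. play_rows: Moves the arm, as the interface text tells. Its arguments: {"type":"object","properties":{"series":{"type":"array","items":{"type":"number","minimum":-1,"maximum":1}},"squeeze":{"type":"number"}},"required":["series"]}

```bash
ls -la; mkdir -p pics; python3 - <<'E'
from station import env
import cv2
s=env.sense();print(s)
for n in("side","top"):
    im=env.capture(n);cv2.imwrite(f"pics/{n}0.png",im)
    print(n,env.camera_params(n))
E
```

```text
total 12
drwxr-xr-x  3 agent agent 4096 Dec  6 20:01 .
drwxr-xr-x 23 root  root  4096 Dec  6 20:01 ..
drwxr-xr-x  2 agent agent 4096 Dec  6 20:01 pics
{'t': 0.0, 'joint_pos': array([-1.38309120e+00,  1.59045227e-01,  1.59820505e+00,  5.46895868e-06,
        1.38617986e+00, -2.10161190e-01]), 'qvel': array([-6.65426383e-04, -4.56074039e-04,  9.82946031e-04, -6.72243783e-04,
       -9.67321327e-05,  1.76910714e-03]), 'effort': array([-2.24633422e-04, -3.85564327e+01, -3.22107375e+01,  7.02183880e-02,
        3.79833207e-02, -1.47311771e-04]), 'eef_pos': array([ 0.22262463, -0.52952871,  0.23263464]), 'tcp_rot': array([-3.07783330e+00, -6.20488341e-01, -4.08256883e-05]), 'force': array([ 0.85086435,  1.14767013, -0.28610709]), 'wrist_torque': array([0.01102443, 0.00553288, 0.00137168]), 'opening': 0.9972090851720719}
side {'fx': 367.33008681215557, 'fy': 367.33008681215557, 'cx': 251.9838509185464, 'cy': 193.51352697807906, 'k1': 0.027865376261744432, 'origin': array([0.08699643, 0.45581237, 0.86091301]), 'rotation': array([-0.87137979,  2.62762587, -0.95134468])}
top {'fx': 496.3676447811996, 'fy': 496.3676447811996, 'cx': 255.93777510044376, 'cy': 185.27194776404042, 'k1': 0.03901165335922542, 'origin': array([ 0.2729397 , -0.02871772,  1.48245797]), 'rotation': array([-2.16867936,  2.13665236, -0.15919864])}
```

View pics/top0.png

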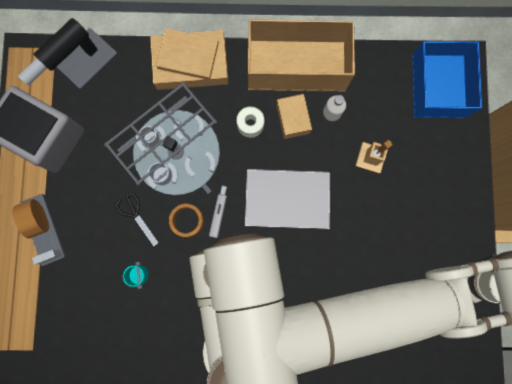

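View pics/side0.png

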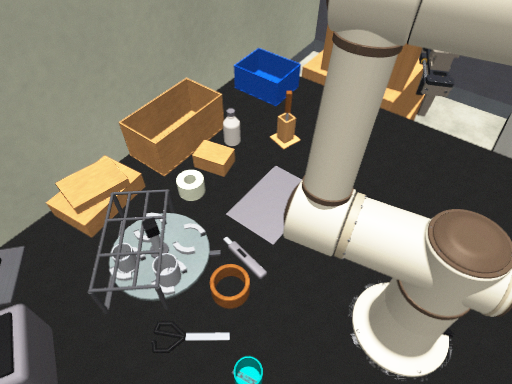

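```bash
cat > h.py <<'E'
import numpy as np, cv2
from scipy.spatial.transform import Rotation as R
from station import env
C={n:env.camera_params(n) for n in("side","top")}
def ray(n,u,v):
    c=C[n];d=np.array([(u-c['cx'])/c['fx'],(v-c['cy'])/c['fy']])
    p=d.copy()
    for _ in range(20): p=d/(1+c['k1']*(p@p))
    r=R.from_rotvec(c['rotation']).apply([p[0],p[1],1.]);return c['origin'],r
def on(n,u,v,z):
    o,r=ray(n,u,v);return o+r*(z-o[2])/r[2]
def proj(n,P):
    c=C[n];q=R.from_rotvec(c['rotation']).inv().apply(np.atleast_2d(P)-c['origin']);s=q[:,:2]/q[:,2:]
    s=s*(1+c['k1']*(s**2).sum(1,keepdims=True));return s*[c['fx'],c['fy']]+[c['cx'],c['cy']]
def tri(a,b):
    o1,d1=ray('top',*a);o2,d2=ray('side',*b);d1=d1/np.linalg.norm(d1);d2=d2/np.linalg.norm(d2)
    t=np.linalg.lstsq(np.c_[d1,-d2],o2-o1,rcond=None)[0];p,q=o1+d1*t[0],o2+d2*t[1];return (p+q)/2,np.linalg.norm(p-q)
def crop(n,im,u0,v0,w,h,k,name):
    cv2.imwrite(f'pics/{name}.png',cv2.resize(im[v0:v0+h,u0:u0+w],None,fx=k,fy=k,interpolation=cv2.INTER_CUBIC))
np.set_printoptions(precision=4,suppress=True)
E
python3 - <<'E'
from h import *
t=cv2.imread('pics/top0.png');s=cv2.imread('pics/side0.png')
crop('top',t,100,80,130,120,6,'t0c');crop('side',s,80,180,150,130,5,'s0c')
crop('top',t,340,130,60,50,8,'t0h');crop('side',s,255,80,60,75,8,'s0h')
E
```

```text
(no output)
```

View pics/t0c.png

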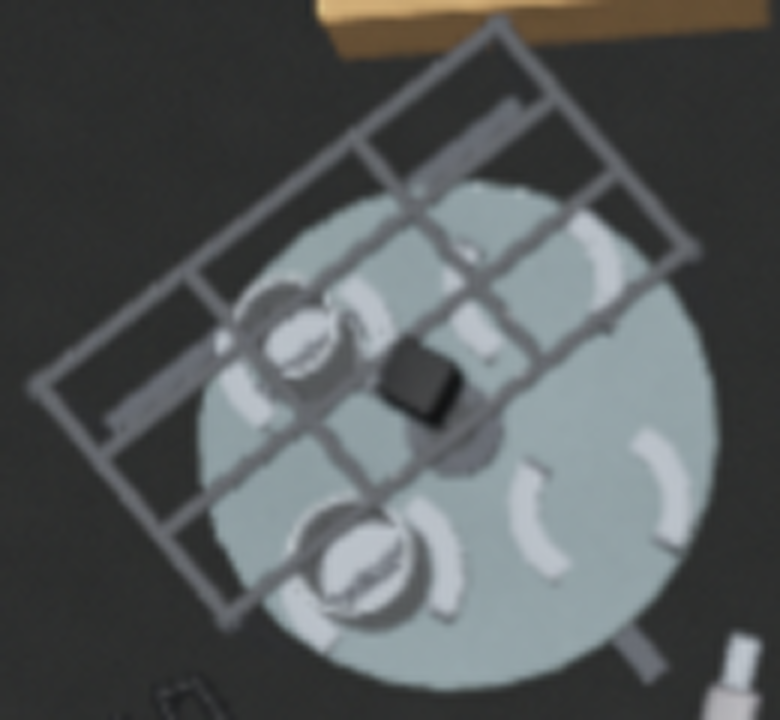

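View pics/s0c.png

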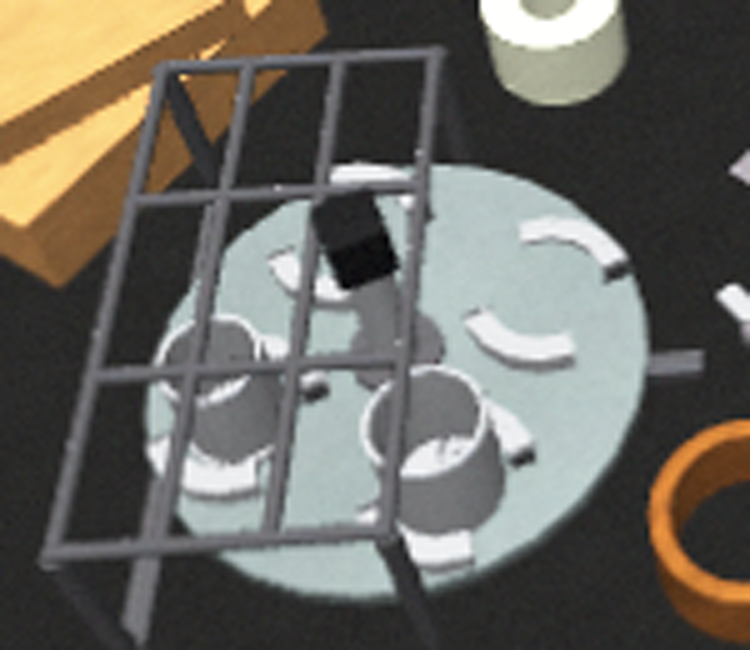

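View pics/t0h.png

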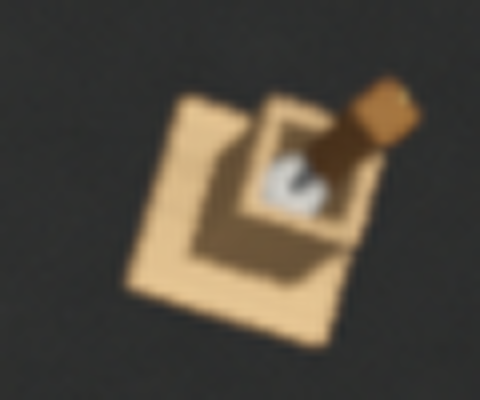

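View pics/s0h.png

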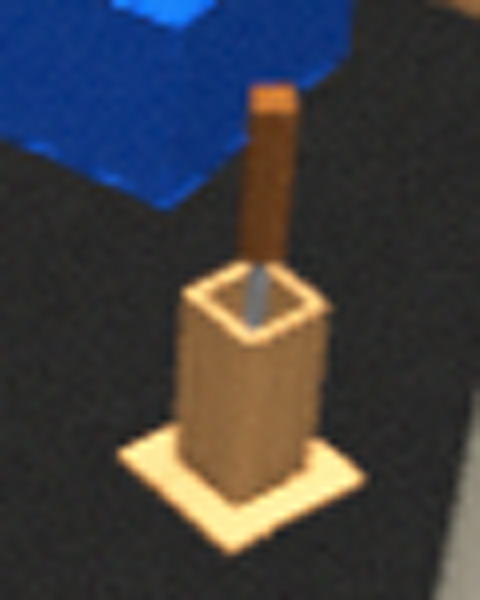

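```bash
python3 - <<'E'
from h import *
T=lambda x,y:(100+x/6,80+y/6)
S=lambda x,y:(80+x/5,180+y/5)
# guard corners at z~.116 (full-res)
G=[on('top',*T(*p),.115) for p in[(500,25),(692,250),(38,385),(228,622)]]
print('guard top',np.array(G))
Gs=[on('side',*S(*p),.115) for p in[(163,68),(437,53),(52,553),(388,540)]]
print('guard side',np.array(Gs))
# knob top
for p in [(408,338),(465,380),(432,428),(378,385)]: print('knob',on('top',*T(*p),.158))
# turret disc
im=cv2.imread('pics/top0.png');h=cv2.cvtColor(im,cv2.COLOR_BGR2HSV)
print(h[80+520//6,100+500//6],h[80+300//6,100+450//6],h[90,300],h[200,290])
for n in('top','side'):
    im=cv2.imread(f'pics/{n}0.png').astype(int)
    b,g,r=im[...,0],im[...,1],im[...,2]
    m=((g-r>8)&(b-r>5)&(g>90)&(b-g<15)).astype(np.uint8)
    nn,l,st,ce=cv2.connectedComponentsWithStats(m);k=1+st[1:,4].argmax()
    pts=np.argwhere(l==k)[:,::-1].astype(np.int32);hull=cv2.convexHull(pts)[:,0]
    W=np.array([on(n,u,v,.03)[:2] for u,v in hull]);
    c,rr=cv2.minEnclosingCircle(W.astype(np.float32));print(n,st[k],c,rr)
    A=np.c_[2*W,np.ones(len(W))];x=np.linalg.lstsq(A,(W**2).sum(1),rcond=None)[0];print('fit',x[:2],np.sqrt(x[2]+x[:2]@x[:2]))
print('front tab',on('top',*T(640,655),0.03))
# brush top & holder
H=lambda x,y:(340+x/8,130+y/8);K=lambda x,y:(255+x/8,80+y/8)
print('brush top',tri(H(387,112),K(273,97)), on('top',*H(387,112),.192))
print('holder base',[on('top',*H(*p),.005) for p in[(183,97),(128,290),(325,345)]])
print('holder base side',[on('side',*K(*p),.005) for p in[(118,455),(235,552),(365,478)]])
print('holder top',[on('top',*H(*p),.095) for p in[(272,97),(385,155),(352,245),(240,212)]])
print('holder top side',[on('side',*K(*p),.095) for p in[(182,293),(250,342),(328,303),(255,262)]])
print('brush h corners',[on('top',*H(*p),.192) for p in[(390,75),(422,115),(390,148),(352,110)]])
E
```

```text
guard top [[0.7533 0.1729 0.115 ]
 [0.6451 0.0791 0.115 ]
 [0.5748 0.3816 0.115 ]
 [0.4646 0.2885 0.115 ]]
guard side [[0.752  0.1768 0.115 ]
 [0.6442 0.0835 0.115 ]
 [0.5745 0.3834 0.115 ]
 [0.4628 0.2937 0.115 ]]
knob [0.59   0.2034 0.158 ]
knob [0.571  0.1769 0.158 ]
knob [0.5486 0.191  0.158 ]
knob [0.568  0.2161 0.158 ]
[ 98  31 166] [109  18 113] [ 16 112 109] [130   4 190]
top [ 155  127   65   68 2092] (0.555065393447876, 0.1765614002943039) 0.12430624663829803
fit [0.5555 0.1755] 0.10643999867782375
side [ 163  213   47   85 2004] (0.5614008903503418, 0.1902150809764862) 0.12609998881816864
fit [0.5515 0.1875] 0.10675290361551174
front tab [0.4633 0.1061 0.03  ]
brush top (array([ 0.5719, -0.3884,  0.1888]), np.float64(0.0015169910490716242)) [ 0.5705 -0.3878  0.192 ]
holder base [array([ 0.6183, -0.3626,  0.005 ]), array([ 0.5434, -0.3407,  0.005 ]), array([ 0.5235, -0.4146,  0.005 ])]
holder base side [array([ 0.6164, -0.3587,  0.005 ]), array([ 0.5419, -0.3381,  0.005 ]), array([ 0.5225, -0.4101,  0.005 ])]
holder top [array([ 0.5977, -0.374 ,  0.095 ]), array([ 0.5772, -0.4137,  0.095 ]), array([ 0.5444, -0.4014,  0.095 ]), array([ 0.5557, -0.3619,  0.095 ])]
holder top side [array([ 0.5965, -0.37  ,  0.095 ]), array([ 0.557 , -0.3606,  0.095 ]), array([ 0.545 , -0.4002,  0.095 ]), array([ 0.5835, -0.4048,  0.095 ])]
brush h corners [array([ 0.5831, -0.3891,  0.192 ]), array([ 0.5696, -0.3993,  0.192 ]), array([ 0.5583, -0.3885,  0.192 ]), array([ 0.571 , -0.3762,  0.192 ])]
```

```bash
python3 - <<'E'
from h import *
T=lambda x,y:(100+x/6,80+y/6)
S=lambda x,y:(80+x/5,180+y/5)
ax=np.array([.5705,.1985])
for nm,z,t,s in [('cupA',.1,(356,565-12),(424,418)),('cupB',.09,(288,335),(213,362))]:
    a=on('top',*T(*t),z);b=on('side',*S(*s),z);print(nm,a,b,tri(T(*t),S(*s)))
    m=(a+b)/2;d=m[:2]-ax;print(np.linalg.norm(d),np.degrees(np.arctan2(d[1],d[0])))
# rim diameters in side view: A width px 360..488 /5 ; 
for z,l,r in [(.1,(360,418),(490,418)),(.094,(360,418),(490,418))]: print('A diam',np.linalg.norm(on('side',*S(*l),z)-on('side',*S(*r),z)))
for z in(.094,.088): print('B diam',np.linalg.norm(on('side',*S(157,362),z)-on('side',*S(268,362),z)))
print('knob side',[on('side',*S(*p),.158) for p in[(311,207),(367,190),(383,235),(328,255)]])
# socket ring arcs at z=.044: 
for p in [(545,580),(672,545),(645,440),(530,470),(585,220),(610,300),(455,275),(490,355)]:
    m=on('top',*T(*p),.044);d=m[:2]-ax;print('arc',p,np.linalg.norm(d),np.degrees(np.arctan2(d[1],d[0])))
E
```

```text
cupA [0.5003 0.2339 0.1   ] [0.5013 0.238  0.1   ] (array([0.5024, 0.2358, 0.0954]), np.float64(0.003200632196845624))
0.07911407502463604 151.7448861340578
cupB [0.6068 0.2723 0.09  ] [0.6096 0.2738 0.09  ] (array([0.6076, 0.2732, 0.091 ]), np.float64(0.00293475930904889))
0.08353058841047588 63.180840178858205
A diam 0.06017972928279233
A diam 0.06065426233759389
B diam 0.052693247046909475
B diam 0.053105496516689596
knob side [array([0.5917, 0.2073, 0.158 ]), array([0.578, 0.185, 0.158]), array([0.5532, 0.1985, 0.158 ]), array([0.5652, 0.2212, 0.158 ])]
arc (545, 580) 0.08631458255980566 -147.52053443412004
arc (672, 545) 0.12077103595198731 -116.82907222924337
arc (645, 440) 0.09317965283545991 -91.48336557790539
arc (530, 470) 0.041528317235922645 -116.20482864728807
arc (585, 220) 0.12396981720171618 -29.169135494262893
arc (610, 300) 0.10033081265454596 -47.486965060286806
arc (455, 275) 0.07916073817599888 2.09084151062544
arc (490, 355) 0.0420317038853916 -21.980367856065982
```

```bash
cat >> h.py <<'E'
def yaw_of(rv):
    M=R.from_rotvec(rv).as_matrix();return np.degrees(np.arctan2(M[1,1],M[0,1]))  # jaw (tool y) yaw
def go(p,yaw=None):
    "numbers from here to target p (world), jaw yaw deg (mod 180 not applied)"
    s=env.sense();M=R.from_rotvec(s['tcp_rot']).as_matrix();cy=yaw_of(s['tcp_rot'])
    d=M.T@(np.array(p)-s['eef_pos']);tilt=np.degrees(np.arccos(-M[2,2]))
    dy=0 if yaw is None else (yaw-cy+180)%360-180
    print('t %.2f'%s['t'],'pos',s['eef_pos'],'yaw %.1f'%cy,'tilt %.2f'%tilt,'F',s['force'],'op %.3f'%s['opening'],'q',s['joint_pos'])
    print(' shift units',(d/.1).round(3),' turn z units %.3f'%(-dy/30))
E
python3 - <<'E'
from h import *
for n in('top','side'):
    im=cv2.imread(f'pics/{n}0.png').astype(int)
    m=((im.max(2)-im.min(2)<30)&(im.mean(2)>110)).astype(np.uint8)
    u,v=np.rint(proj(n,on('top',288,199,.003))[0]).astype(int)
    nn,l,st,ce=cv2.connectedComponentsWithStats(m);k=l[v,u];print(n,st[k])
    if n=='top':
        r=cv2.minAreaRect(np.argwhere(l==k)[:,::-1].astype(np.float32));B=cv2.boxPoints(r);W=np.array([on(n,*b,.003) for b in B]);print(W,W.mean(0))
for nm,u,v,z in[('tape',186,220,.048),('knife',218,210,.01),('label',250,121,.055),('parcel',294,115,.055),('spray',335,108,.1),('turq',135,275,.07),('scis',140,222,.0)]: print(nm,on('top',u,v,z))
from h import go
go([.5705,.199,.26],0)
E
```

```text
top [ 245  169   85   60 4778]
[[ 0.3597 -0.0068  0.003 ]
 [ 0.5312 -0.0096  0.003 ]
 [ 0.5264 -0.2652  0.003 ]
 [ 0.355  -0.2582  0.003 ]] [ 0.4431 -0.1349  0.003 ]
side [  226   166   286   211 21319]
tape [0.3704 0.1614 0.048 ]
knife [0.404  0.0726 0.01  ]
label [ 0.6652 -0.0185  0.055 ]
parcel [ 0.6856 -0.1485  0.055 ]
spray [ 0.6951 -0.2625  0.1   ]
turq [0.2138 0.2947 0.07  ]
scis [0.3658 0.3038 0.    ]
t 0.10 pos [ 0.2226 -0.5296  0.2327] yaw -67.2 tilt 0.10 F [ 0.2598 -0.0646 -0.6794] op 0.999 q [-1.3831  0.159   1.5981  0.      1.3862 -0.2101]
 shift units [ 6.029 -5.37  -0.262]  turn z units -2.240
```

Request:
{"fn": "play_rows", "kwargs": {
  "series": [0.86,-0.77,-0.25,0,0,0,1,0.86,-0.77,-0.25,0,0,0,1,0.86,-0.77,-0.25,0,0,0,1],
  "squeeze": 15
}}

```text
t: 0.48
eef_pos: [0.2736, -0.4237, 0.2593]
tcp_rot: [3.078, 0.626, 0.001]
force: [0.3, -0.5, 0.6]
opening: 1.003
```

Request:
{"fn": "play_rows", "kwargs": {
  "series": [0.95,-0.85,0,0,0,0,1,0.95,-0.85,0,0,0,0,1,0.95,-0.85,0,0,0,0,1]
}}

```text
t: 0.85
eef_pos: [0.3277, -0.3086, 0.2581]
tcp_rot: [-3.078, -0.627, 0.0]
force: [-0.5, -0.6, -0.2]
opening: 0.998
```

Request:
{"fn": "play_rows", "kwargs": {
  "series": [0.95,-0.85,0,0,0,0,1,0.95,-0.85,0,0,0,0,1,0.95,-0.85,0,0,0,0,1]
}}

```text
t: 1.23
eef_pos: [0.3824, -0.194, 0.2584]
tcp_rot: [-3.078, -0.628, 0.0]
force: [0.8, 0.2, 0.7]
opening: 1.0
```

Request:
{"fn": "play_rows", "kwargs": {
  "series": [0.95,-0.85,0,0,0,0,1,0.95,-0.85,0,0,0,0,1,0.95,-0.85,0,0,0,0,1]
}}

```text
t: 1.6
eef_pos: [0.4371, -0.0793, 0.2583]
tcp_rot: [-3.078, -0.627, 0.001]
force: [-0.3, -0.6, 0.8]
opening: 0.998
```

Request:
{"fn": "play_rows", "kwargs": {
  "series": [0.95,-0.85,0,0,0,0,1,0.95,-0.85,0,0,0,0,1,0.95,-0.85,0,0,0,0,1]
}}

```text
t: 1.98
eef_pos: [0.492, 0.0351, 0.2581]
tcp_rot: [3.079, 0.625, -0.001]
force: [-0.1, -0.3, 0.2]
opening: 1.0
```

Request:
{"fn": "play_rows", "kwargs": {
  "series": [0.9,-0.8,0,0,0,0,1,0.9,-0.8,0,0,0,0.5,1,0.9,-0.8,0,0,0,0.8,1,0.9,-0.8,0,0,0,0.8,1]
}}

```text
t: 2.48
eef_pos: [0.5438, 0.1406, 0.2579]
tcp_rot: [3.14, -0.041, -0.001]
force: [0.5, 0.1, 0.2]
opening: 1.004
```

```bash
python3 - <<'E'
from h import *
go([.5705,.199,.25],-117.5)
E
```

```text
t 2.48 pos [0.5438 0.1406 0.2579] yaw -91.5 tilt 0.10 F [0.5253 0.0825 0.2191] op 1.004 q [ 0.0387  0.109   1.6033 -0.0014  1.4302  1.6355]
 shift units [ 0.252 -0.591  0.078]  turn z units 0.867
```

Request:
{"fn": "play_rows", "kwargs": {
  "series": [0.25,-0.59,0.08,0,0,0.36,1,0.25,-0.59,0.08,0,0,0.7,1,0.25,-0.59,0.08,0,0,0.87,1,0.25,-0.59,0.08,0,0,0.87,1]
}}

```text
t: 2.98
eef_pos: [0.5701, 0.1988, 0.2501]
tcp_rot: [3.051, -0.745, -0.0]
force: [-0.9, 1.2, 0.5]
opening: 1.001
```

```bash
python3 - <<'E'
from h import *
for n in('top','side'):
    im=env.capture(n);cv2.imwrite(f'pics/{n}1.png',im)
crop('top',cv2.imread('pics/top1.png'),100,60,160,150,5,'t1c');crop('side',cv2.imread('pics/side1.png'),60,140,200,160,4,'s1c')
go([.5705,.1995,.146],-117.5)
E
```

```text
t 3.08 pos [0.5698 0.1997 0.2504] yaw -117.4 tilt 0.04 F [1.2991 0.5251 0.5655] op 0.998 q [ 0.1375  0.2215  1.4915 -0.0006  1.4288  2.1859]
 shift units [ 0.007 -0.002  1.044]  turn z units 0.005
```

View pics/s1c.png

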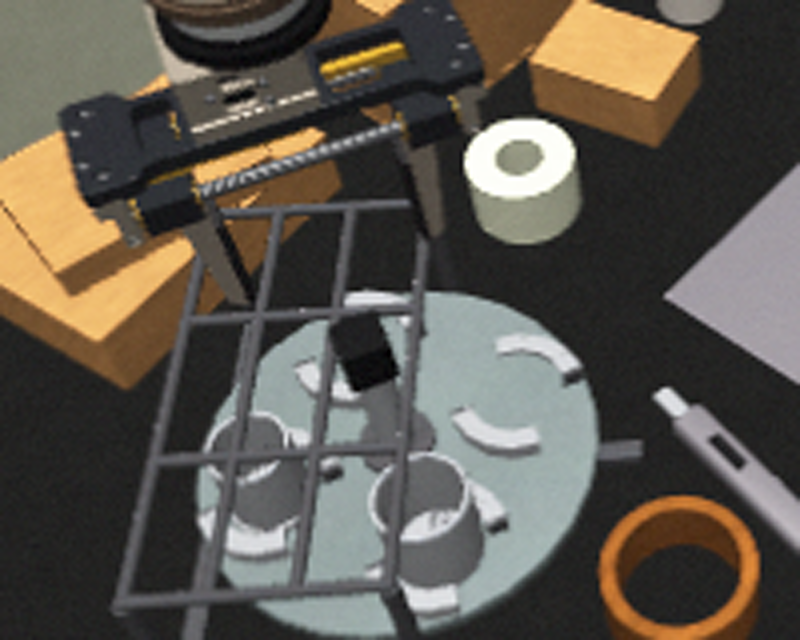

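Request:
{"fn": "play_rows", "kwargs": {
  "series": [0,0,0.5,0,0,0,1,0,0,1.0,0,0,0,1,0,0,1.0,0,0,0,0.7,0,0,1.0,0,0,0,0.5,0,0,1.0,0,0,0,0.3,0,0,1.0,0,0,0,0.2,0,0,1.0,0,0,0,0.2,0,0,1.0,0,0,0,0.2,0,0,1.0,0,0,0,0.2],
  "squeeze": 12
}}

```text
t: 4.2
eef_pos: [0.5699, 0.2035, 0.1508]
tcp_rot: [-3.049, 0.74, -0.003]
force: [3.8, 5.4, -2.5]
opening: 0.327
```

```bash
python3 - <<'E'
from h import *
go([.5705,.1995,.146],-117.5)
print(env.sense()['wrist_torque'])
E
```

```text
t 4.20 pos [0.5699 0.2035 0.1508] yaw -117.3 tilt 0.25 F [ 3.844   5.356  -2.5492] op 0.327 q [0.1421 0.3048 1.5932 0.0031 1.2403 2.1883]
 shift units [0.024 0.033 0.048]  turn z units 0.007
[ 0.9612 -0.5406  0.1154]
```

Request:
{"fn": "play_rows", "kwargs": {
  "series": [0,-0.04,0,0,0,0,0.2,0,-0.04,0,0,0,0,0.2,0,-0.04,0,0,0,0,0.2],
  "squeeze": 25
}}

```text
t: 4.58
eef_pos: [0.5699, 0.2036, 0.1507]
tcp_rot: [3.048, -0.74, -0.003]
force: [-4.8, -7.0, 5.1]
opening: 0.327
```

```bash
python3 - <<'E'
from h import *
go([.5705,.1995,.146],-48.8)
print(env.sense()['wrist_torque'])
E
```

```text
t 4.58 pos [0.5699 0.2036 0.1507] yaw -117.3 tilt 0.29 F [-4.8439 -6.9574  5.1139] op 0.327 q [ 0.1455  0.3112  1.5856 -0.0037  1.2486  2.1938]
 shift units [0.024 0.034 0.047]  turn z units -2.283
[-0.8641  0.7342  0.2256]
```

Request:
{"fn": "play_rows", "kwargs": {
  "series": [0,0.022,0,0,0,-0.2,0.2,0,0.022,0,0,0,-0.4,0.2,0,0.022,0,0,0,-0.6,0.2,0,0.022,0,0,0,-0.8,0.2,0,0.022,0,0,0,-1,0.2,0,0.022,0,0,0,-1,0.2,0,0.022,0,0,0,-1,0.2],
  "squeeze": 30
}}

```text
t: 5.45
eef_pos: [0.5694, 0.2013, 0.1507]
tcp_rot: [3.136, 0.073, -0.003]
force: [-3.3, -8.3, 3.0]
opening: 0.327
```

```bash
python3 - <<'E'
from h import *
go([.5705,.1995,.146],-49.3)
print(env.sense()['wrist_torque'])
E
```

```text
t 5.45 pos [0.5694 0.2013 0.1507] yaw -87.3 tilt 0.28 F [-3.2721 -8.2688  3.0085] op 0.327 q [ 0.142   0.3073  1.5902 -0.0044  1.2466  1.6674]
 shift units [0.01  0.018 0.047]  turn z units -1.267
[-1.1406  0.4286  0.0855]
```

Request:
{"fn": "play_rows", "kwargs": {
  "series": [0.02,0.022,0,0,0,-0.2,0.2,0.02,0.022,0,0,0,-0.4,0.2,0.02,0.022,0,0,0,-0.6,0.2,0.02,0.022,0,0,0,-0.8,0.2,0.02,0.022,0,0,0,-1,0.2,0.02,0.022,0,0,0,-1,0.2]
}}

```text
t: 6.2
eef_pos: [0.5703, 0.199, 0.1507]
tcp_rot: [3.011, 0.885, -0.01]
force: [-7.7, -9.1, 6.9]
opening: 0.328
```

```bash
python3 - <<'E'
from h import *
go([.5705,.1995,.146],-49.3)
print(env.sense()['wrist_torque'])
E
```

```text
t 6.20 pos [0.5703 0.199  0.1507] yaw -57.3 tilt 0.42 F [-7.6611 -9.0908  6.8646] op 0.328 q [ 0.1382  0.31    1.5871 -0.0048  1.2502  1.1389]
 shift units [ 0.004 -0.004  0.047]  turn z units -0.265
[-1.4893  1.2     0.1237]
```

Request:
{"fn": "play_rows", "kwargs": {
  "series": [-0.03,0.01,0,0,0,-0.14,0.2,-0.03,0.01,0,0,0,-0.27,0.2,-0.03,0.01,0,0,0,-0.27,0.2,-0.03,0.01,0,0,0,-0.27,0.2]
}}

```text
t: 6.7
eef_pos: [0.5706, 0.1984, 0.1507]
tcp_rot: [2.944, 1.093, 0.001]
force: [4.7, -4.1, -1.8]
opening: 0.323
```

```bash
python3 - <<'E'
from h import *
go([.5705,.1995,.146],-49.3)
print(env.sense()['wrist_torque'])
E
```

```text
t 6.70 pos [0.5706 0.1984 0.1507] yaw -49.3 tilt 0.10 F [ 4.6679 -4.0872 -1.8047] op 0.323 q [ 0.1355  0.3046  1.5936 -0.0014  1.2421  0.9959]
 shift units [ 0.006 -0.009  0.047]  turn z units 0.001
[-0.4675 -0.7254  0.0657]
```

Request:
{"fn": "play_rows", "kwargs": {
  "series": [0,0,0,0,0,0,0.7,0,0,0,0,0,0,0.7,0,0,-0.5,0,0,0,0.8,0,0,-0.8,0,0,0,0.8,0,0,-0.8,0,0,0,0.8]
}}

```text
t: 7.32
eef_pos: [0.5714, 0.1996, 0.2337]
tcp_rot: [2.944, 1.095, 0.009]
force: [-0.1, -0.1, 0.2]
opening: 0.795
```

```bash
python3 - <<'E'
from h import *
for n in('top','side'):
    im=env.capture(n);cv2.imwrite(f'pics/{n}2.png',im)
crop('top',cv2.imread('pics/top2.png'),100,60,160,150,5,'t2c');crop('side',cv2.imread('pics/side2.png'),60,160,200,150,4,'s2c')
go([.5116,.1477,.2],-104.3)
print(proj('side',[.5116,.1477,.1]),proj('top',[.5116,.1477,.1]))
E
```

```text
t 7.42 pos [0.5694 0.1991 0.2296] yaw -49.2 tilt 0.08 F [-0.602  -0.0469 -0.526 ] op 0.801 q [0.1362 0.2344 1.5176 0.0003 1.3911 0.9949]
 shift units [-0.773  0.012  0.297]  turn z units 1.836
[[188.3204 235.0841]] [[190.1718 168.715 ]]
```

View pics/s2c.png

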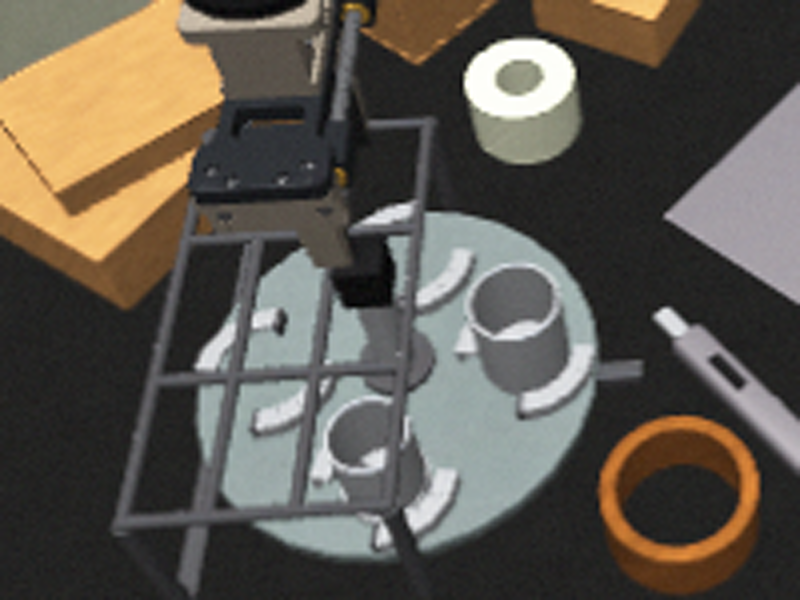

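View pics/t2c.png

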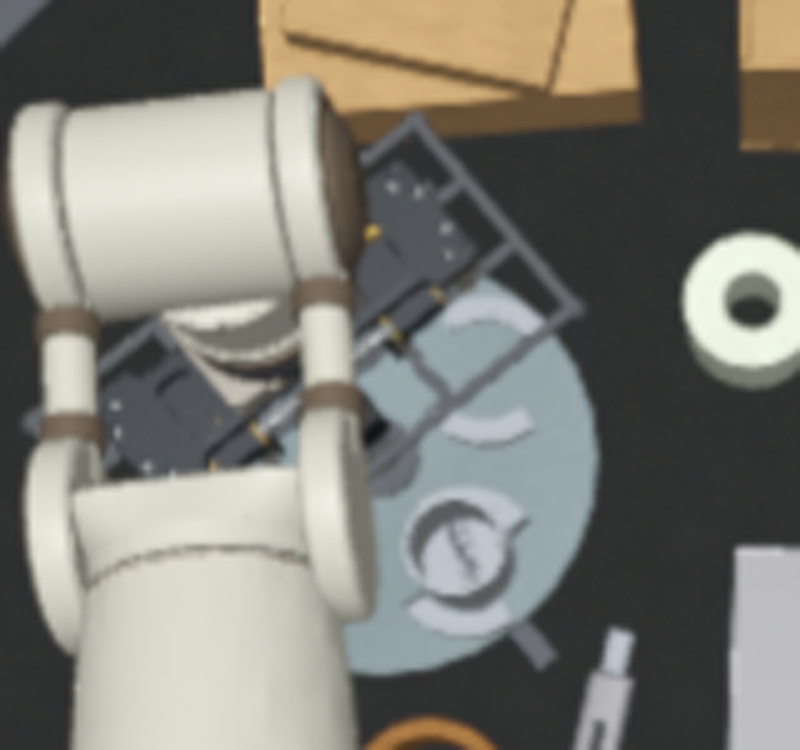

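Request:
{"fn": "play_rows", "kwargs": {
  "series": [-0.77,0.01,0,0,0,0.3,0.76,-0.77,0.01,0,0,0,0.6,0.76,-0.77,0.01,0,0,0,0.8,0.76,-0.77,0.01,0,0,0,0.8,0.76],
  "squeeze": 12
}}

```text
t: 7.92
eef_pos: [0.5112, 0.1478, 0.2287]
tcp_rot: [-3.107, -0.46, 0.005]
force: [-1.1, 0.2, -0.4]
opening: 0.76
```

Request:
{"fn": "play_rows", "kwargs": {
  "series": [0,0,0,0,0,0.3,0.76,0,0,0,0,0,0.6,0.76,0,0,0,0,0,0.8,0.76,0,0,0,0,0,0.8,0.76]
}}

```text
t: 8.43
eef_pos: [0.5119, 0.1481, 0.2295]
tcp_rot: [3.136, -0.193, -0.003]
force: [0.5, -0.1, 0.5]
opening: 0.756
```

```bash
python3 - <<'E'
from h import *
go([.5112,.1472,.094],-97.3)
im=env.capture('side');crop('side',im,60,160,200,150,4,'s3c')
E
```

```text
t 8.43 pos [0.5119 0.1481 0.2295] yaw -97.0 tilt 0.11 F [ 0.4713 -0.1249  0.5283] op 0.756 q [0.0546 0.0538 1.7183 0.0001 1.3714 1.7481]
 shift units [-0.003  0.009  1.355]  turn z units 0.009
```

View pics/s3c.png

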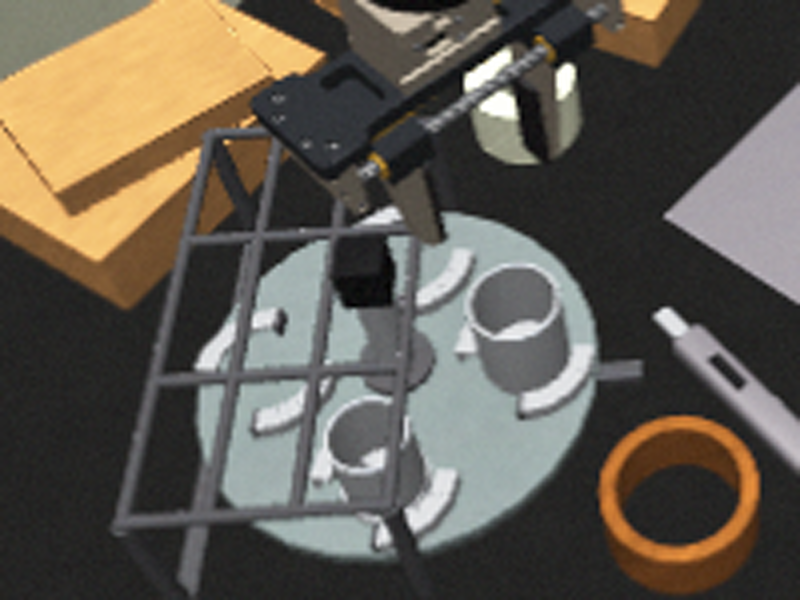

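Request:
{"fn": "play_rows", "kwargs": {
  "series": [0,0.005,0.5,0,0,0,0.76,0,0.005,1.0,0,0,0,0.76,0,0.005,1.0,0,0,0,0.76]
}}

```text
t: 8.85
eef_pos: [0.5085, 0.1473, 0.1264]
tcp_rot: [3.134, -0.194, -0.016]
force: [0.1, -0.1, 1.3]
opening: 0.765
```

Request:
{"fn": "play_rows", "kwargs": {
  "series": [0,0,0.15,0,0,0,0.76,0,0,0.35,0,0,0,0.76,0,0,0.35,0,0,0,0.76]
}}

```text
t: 9.22
eef_pos: [0.5123, 0.1474, 0.0958]
tcp_rot: [3.135, -0.197, -0.0]
force: [-0.0, 0.3, 0.1]
opening: 0.761
```

Request:
{"fn": "play_rows", "kwargs": {
  "series": [0,0,0,0,0,0,0.65,0,0,0,0,0,0,0.6,0,0,0,0,0,0,0.55,0,0,0,0,0,0,0.55,0,0,0,0,0,0,0.55]
}}

```text
t: 9.85
eef_pos: [0.5136, 0.1475, 0.0972]
tcp_rot: [-3.135, 0.197, -0.005]
force: [0.0, 0.5, 5.9]
opening: 0.629
```

```bash
python3 - <<'E'
from h import *
go([.5116,.1477,.094],-97.3)
E
```

```text
t 9.85 pos [0.5136 0.1475 0.0972] yaw -97.2 tilt 0.18 F [0.0239 0.5484 5.9236] op 0.629 q [0.0534 0.2018 1.8343 0.0001 1.1024 1.7499]
 shift units [-0.02   0.001  0.032]  turn z units 0.003
```

Request:
{"fn": "play_rows", "kwargs": {
  "series": [-0.01,0,-0.025,0,0,0,0.55,-0.01,0,-0.025,0,0,0,0.55],
  "squeeze": 20
}}

```text
t: 10.1
eef_pos: [0.5115, 0.1475, 0.0982]
tcp_rot: [-3.135, 0.197, -0.001]
force: [1.9, 0.0, 0.5]
opening: 0.628
```

```bash
python3 - <<'E'
from h import *
go([.5116,.1477,.094],20.7)
E
```

```text
t 10.10 pos [0.5115 0.1475 0.0982] yaw -97.2 tilt 0.05 F [1.8916 0.0298 0.5029] op 0.628 q [ 0.0537  0.1972  1.8376 -0.      1.1059  1.7502]
 shift units [ 0.001 -0.002  0.042]  turn z units -3.930
```

Request:
{"fn": "play_rows", "kwargs": {
  "series": [0,0,0,0,0,-0.25,0.55,0,0,0,0,0,-0.5,0.55,0,0,0,0,0,-0.75,0.55,0,0,0,0,0,-0.98,0.55,0,0,0,0,0,-0.98,0.55]
}}

```text
t: 10.72
eef_pos: [0.5113, 0.1477, 0.0979]
tcp_rot: [-3.083, -0.603, -0.0]
force: [1.7, 0.5, -0.8]
opening: 0.628
```

```bash
python3 - <<'E'
from h import *
go([.5116,.1477,.098],20.7)
print(env.sense()['wrist_torque'])
im=env.capture('side');crop('side',im,60,160,200,150,4,'s4c')
E
```

```text
t 10.72 pos [0.5113 0.1477 0.0979] yaw -67.9 tilt 0.02 F [ 1.6664  0.5077 -0.7723] op 0.628 q [0.0538 0.1976 1.8376 0.0002 1.1061 1.2384]
 shift units [ 0.003  0.001 -0.001]  turn z units -2.953
[ 0.2328 -0.3442  0.019 ]
```

View pics/s4c.png

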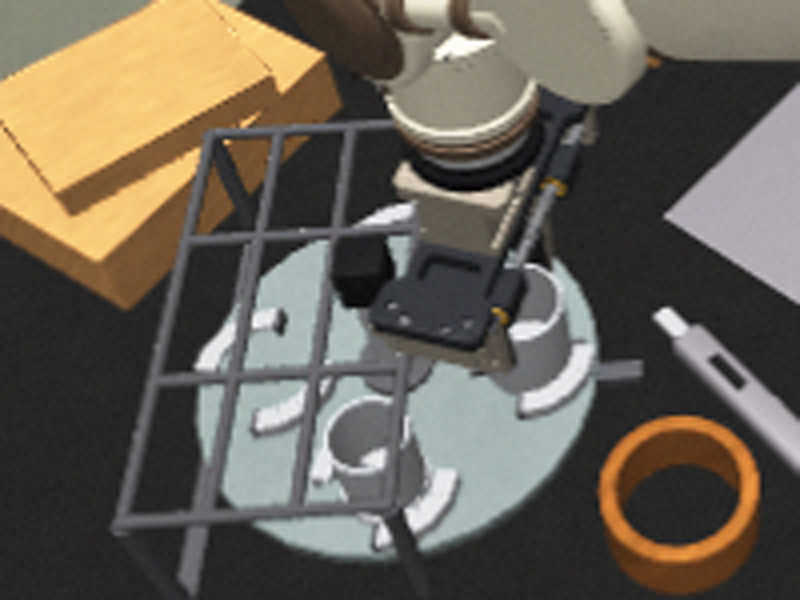

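Request:
{"fn": "play_rows", "kwargs": {
  "series": [0,0,0,0,0,-0.25,0.55,0,0,0,0,0,-0.5,0.55,0,0,0,0,0,-0.75,0.55,0,0,0,0,0,-0.98,0.55,0,0,0,0,0,-0.98,0.55]
}}

```text
t: 11.4
eef_pos: [0.5112, 0.1475, 0.098]
tcp_rot: [2.83, 1.363, -0.0]
force: [1.5, 0.7, -1.4]
opening: 0.626
```

Request:
{"fn": "play_rows", "kwargs": {
  "series": [0,0,0,0,0,-0.25,0.55,0,0,0,0,0,-0.5,0.55,0,0,0,0,0,-0.75,0.55,0,0,0,0,0,-0.98,0.55,0,0,0,0,0,-0.98,0.55]
}}

```text
t: 12.02
eef_pos: [0.511, 0.1474, 0.0979]
tcp_rot: [-2.393, -2.035, 0.001]
force: [0.6, 0.7, -1.4]
opening: 0.628
```

Request:
{"fn": "play_rows", "kwargs": {
  "series": [0,0,0,0,0,-0.25,0.55,0,0,0,0,0,-0.5,0.55,0,0,0,0,0,-0.75,0.55,0,0,0,0,0,-0.98,0.55,0,0,0,0,0,-0.98,0.55]
}}

```text
t: 12.65
eef_pos: [0.5148, 0.1463, 0.0995]
tcp_rot: [1.797, 2.568, 0.006]
force: [8.1, -2.6, -3.0]
opening: 0.628
```

```bash
python3 - <<'E'
from h import *
go([.5116,.1477,.098],20.7)
print(env.sense()['wrist_torque'])
im=env.capture('side');crop('side',im,60,160,200,150,4,'s5c')
E
```

```text
t 12.65 pos [0.5148 0.1463 0.0995] yaw 20.0 tilt 0.48 F [ 8.0511 -2.6244 -3.0139] op 0.628 q [ 0.052   0.1972  1.8347 -0.0019  1.1015 -0.2971]
 shift units [ 0.024 -0.025  0.014]  turn z units -0.022
[-0.528  -1.8887 -0.5714]
```

View pics/s5c.png

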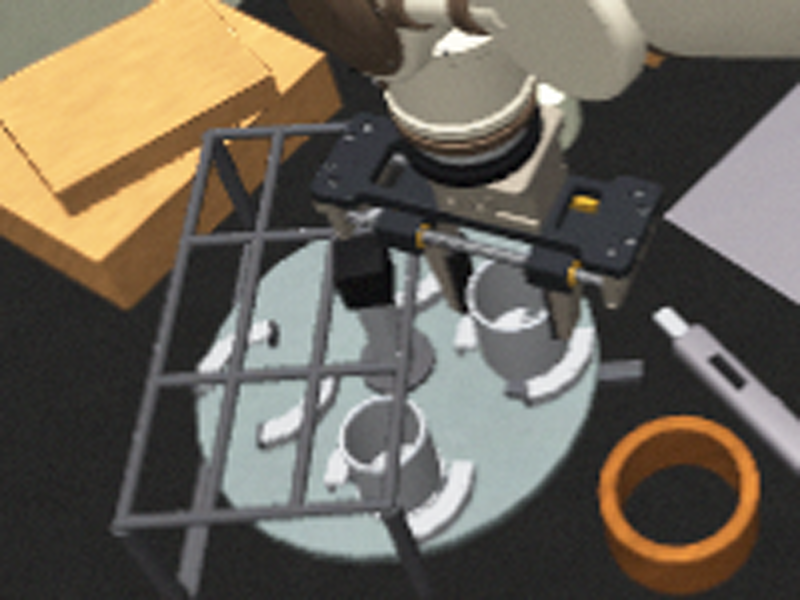

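Request:
{"fn": "play_rows", "kwargs": {
  "series": [0,0,0,0,0,0.15,0.55,0,0,0,0,0,0.15,0.55]
}}

```text
t: 12.95
eef_pos: [0.5132, 0.1473, 0.0992]
tcp_rot: [1.894, 2.501, 0.004]
force: [5.7, 0.6, 1.1]
opening: 0.626
```

```bash
python3 - <<'E'
from h import *
go([.5116,.1477,.098],20.7)
print(env.sense()['wrist_torque'])
im=env.capture('side');crop('side',im,160,200,70,70,8,'s6c')
im=env.capture('top');crop('top',im,150,130,80,70,8,'t6c')
E
```

```text
t 12.95 pos [0.5132 0.1473 0.0992] yaw 15.7 tilt 0.27 F [5.7123 0.5723 1.1445] op 0.626 q [ 0.0532  0.1969  1.8356 -0.0004  1.1045 -0.221 ]
 shift units [ 0.008 -0.015  0.012]  turn z units -0.166
[-0.0146 -1.3316 -0.0793]
```

View pics/s6c.png

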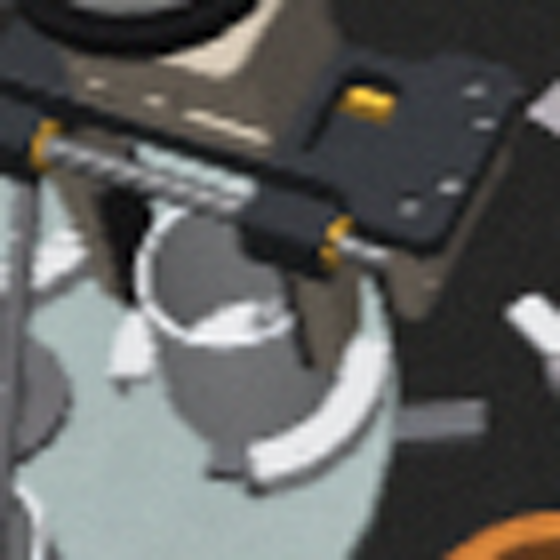

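View pics/t6c.png

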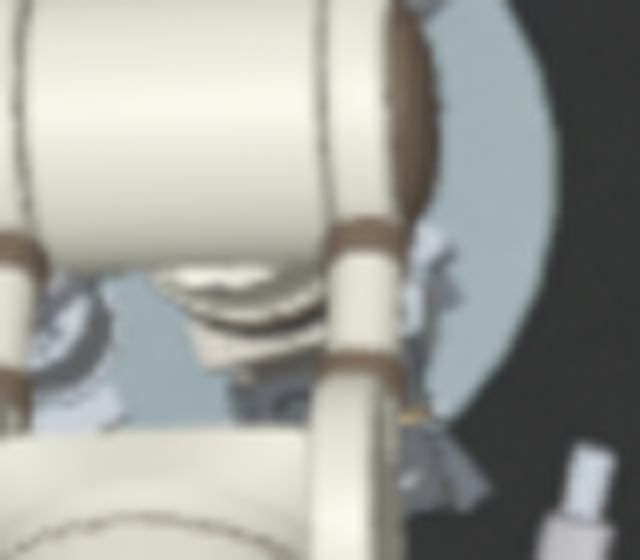

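Request:
{"fn": "play_rows", "kwargs": {
  "series": [0,0.015,0,0,0,0,0.55,0,0.015,-0.05,0,0,0,0.55,0,0.015,-0.1,0,0,0,0.55,0,0.015,-0.15,0,0,0,0.55]
}}

```text
t: 13.55
eef_pos: [0.5115, 0.148, 0.1126]
tcp_rot: [-1.892, -2.505, 0.003]
force: [0.1, -0.2, -1.0]
opening: 0.629
```

```bash
python3 - <<'E'
from h import *
go([.5116,.1477,.098],20.7)
print(env.sense()['wrist_torque'])
im=env.capture('side');crop('side',im,160,200,70,70,8,'s7c')
E
```

```text
t 13.55 pos [0.5115 0.148  0.1126] yaw 15.9 tilt 0.17 F [ 0.0597 -0.1973 -0.9703] op 0.629 q [ 0.0545  0.1799  1.8253  0.0001  1.1394 -0.2227]
 shift units [-0.003  0.     0.146]  turn z units -0.161
[-0.1103 -0.1023  0.0034]
```

View pics/s7c.png

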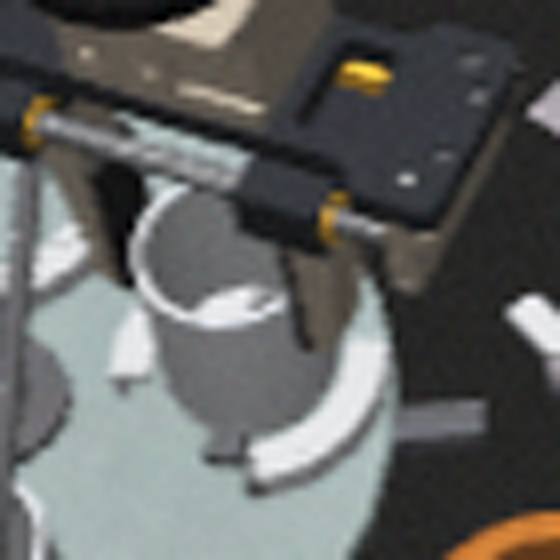

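Request:
{"fn": "play_rows", "kwargs": {
  "series": [0,0,-0.4,0,0,0,0.55,0,0,-0.9,0,0,0,0.55,0,0,-0.9,0,0,0,0.55],
  "squeeze": 25
}}

```text
t: 13.98
eef_pos: [0.5143, 0.1482, 0.2071]
tcp_rot: [1.89, 2.504, 0.006]
force: [0.2, 0.8, -1.1]
opening: 0.624
```

```bash
python3 - <<'E'
from h import *
go([.44,-.075,.2],15.9)
im=env.capture('side');crop('side',im,120,150,130,110,6,'s8c')
E
```

```text
t 13.97 pos [0.5143 0.1482 0.2071] yaw 15.9 tilt 0.33 F [ 0.1891  0.8129 -1.0675] op 0.624 q [ 0.0546  0.0726  1.7438 -0.0001  1.3195 -0.2229]
 shift units [-1.942 -1.326  0.067]  turn z units 0.000
```

View pics/s8c.png

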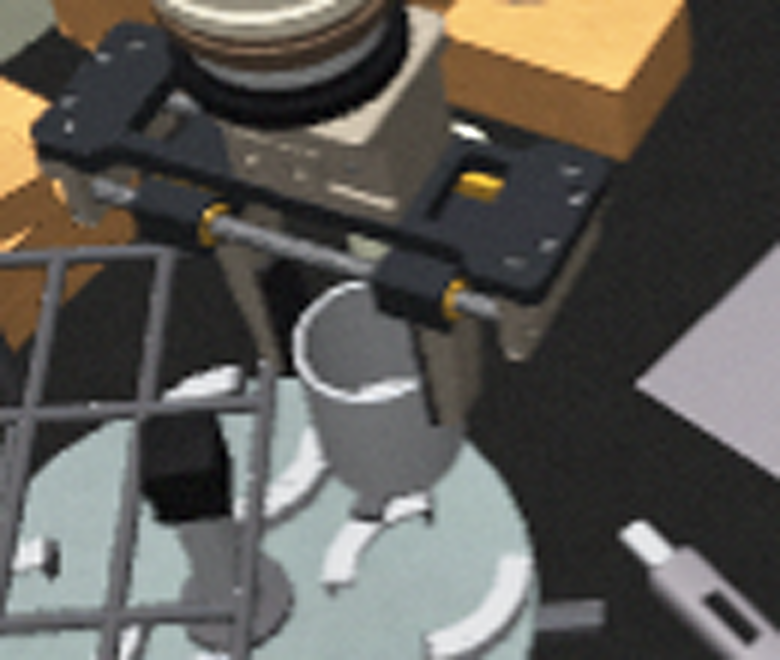

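Cup is lifted cleanly and upright. On to the mat.

Request:
{"fn": "play_rows", "kwargs": {
  "series": [-0.4,-0.27,0,0,0,0,0.55,-0.8,-0.54,0,0,0,0,0.55,-0.97,-0.66,0,0,0,0,0.55,-0.97,-0.66,0,0,0,0,0.55]
}}

```text
t: 14.52
eef_pos: [0.4738, 0.036, 0.2008]
tcp_rot: [-1.893, -2.501, 0.004]
force: [0.5, 0.2, -0.5]
opening: 0.622
```

Request:
{"fn": "play_rows", "kwargs": {
  "series": [-0.4,-0.27,0,0,0,0,0.55,-0.8,-0.54,0,0,0,0,0.55,-0.97,-0.66,0,0,0,0,0.55,-0.97,-0.66,0,0,0,0,0.55]
}}

```text
t: 15.02
eef_pos: [0.4382, -0.0745, 0.202]
tcp_rot: [-1.894, -2.503, 0.0]
force: [0.5, -0.0, -1.2]
opening: 0.623
```

```bash
python3 - <<'E'
from h import *
go([.44,-.075,.073],15.9)
im=env.capture('side');crop('side',im,180,130,150,130,5,'s9c')
E
```

```text
t 15.03 pos [ 0.4382 -0.0745  0.202 ] yaw 15.8 tilt 0.15 F [ 0.5204 -0.0443 -1.1929] op 0.623 q [-0.4419 -0.1633  1.9818  0.0005  1.3257 -0.7177]
 shift units [-0.012  0.018  1.289]  turn z units -0.004
```

View pics/s9c.png

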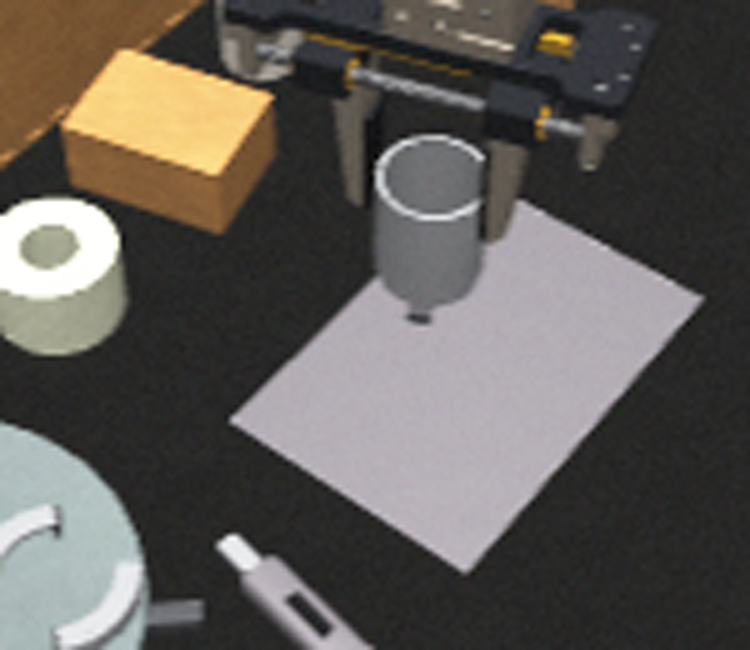

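Request:
{"fn": "play_rows", "kwargs": {
  "series": [0,0,0.4,0,0,0,0.55,0,0,0.8,0,0,0,0.55,0,0,1.0,0,0,0,0.55,0,0,1.0,0,0,0,0.55]
}}

```text
t: 15.58
eef_pos: [0.4375, -0.0726, 0.1011]
tcp_rot: [-1.888, -2.505, 0.001]
force: [0.3, 0.6, -1.6]
opening: 0.621
```

Request:
{"fn": "play_rows", "kwargs": {
  "series": [0,0,0.15,0,0,0,0.55,0,0,0.25,0,0,0,0.55,0,0,0.28,0,0,0,0.55,0,0,0.28,0,0,0,0.55]
}}

```text
t: 16.08
eef_pos: [0.4389, -0.0748, 0.0751]
tcp_rot: [-1.893, -2.507, -0.0]
force: [0.9, 0.2, -0.6]
opening: 0.62
```

```bash
python3 - <<'E'
from h import *
go([.44,-.075,.071],15.9)
im=env.capture('side');crop('side',im,180,130,150,130,5,'s10c')
E
```

```text
t 16.07 pos [ 0.4389 -0.0748  0.0751] yaw 15.9 tilt 0.01 F [ 0.9325  0.2449 -0.5516] op 0.620 q [-0.4415  0.0167  2.0885  0.      1.0364 -0.7187]
 shift units [-0.005  0.01   0.041]  turn z units -0.001
```

View pics/s10c.png

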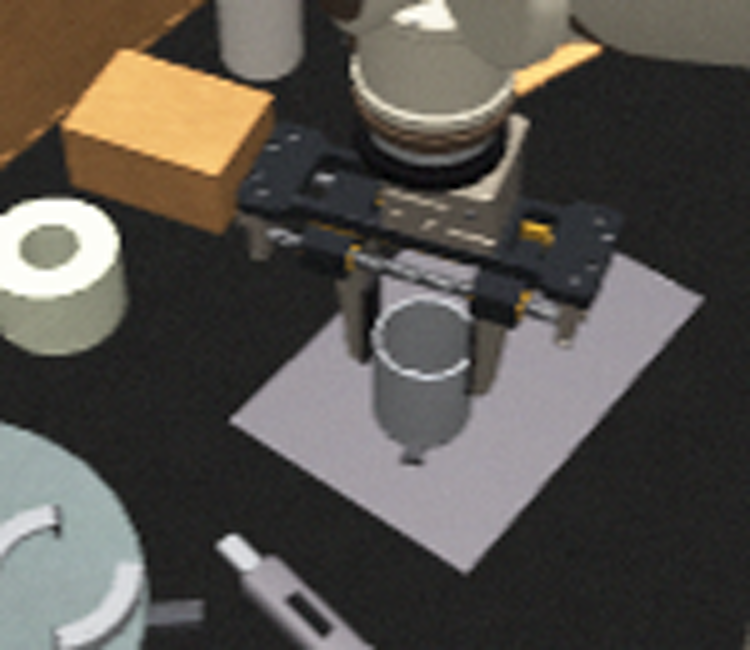

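Request:
{"fn": "play_rows", "kwargs": {
  "series": [0,0,0.02,0,0,0,0.55,0,0,0.04,0,0,0,0.55,0,0,0.04,0,0,0,0.55]
}}

```text
t: 16.5
eef_pos: [0.4389, -0.0748, 0.0711]
tcp_rot: [1.893, 2.507, 0.0]
force: [0.3, -0.1, -1.8]
opening: 0.621
```

```bash
python3 - <<'E'
from h import *
go([.44,-.075,.071],15.9)
E
```

```text
t 16.50 pos [ 0.4389 -0.0748  0.0711] yaw 15.9 tilt 0.01 F [ 0.2698 -0.1238 -1.7924] op 0.621 q [-0.4415  0.0241  2.0905  0.      1.0269 -0.7188]
 shift units [-0.005  0.01   0.001]  turn z units -0.000
```

Request:
{"fn": "play_rows", "kwargs": {
  "series": [0,0,0.02,0,0,0,0.55,0,0,0.03,0,0,0,0.55,0,0,0.03,0,0,0,0.55]
}}

```text
t: 16.88
eef_pos: [0.4399, -0.0754, 0.0702]
tcp_rot: [1.892, 2.506, -0.0]
force: [-3.5, 0.5, 14.9]
opening: 0.621
```

Request:
{"fn": "play_rows", "kwargs": {
  "series": [0,0,-0.02,0,0,0,0.55,0,0,-0.02,0,0,0,0.72,0,0,-0.02,0,0,0,0.8,0,0,-0.02,0,0,0,0.8,0,0,-0.5,0,0,0,0.8,0,0,-1.0,0,0,0,0.8,0,0,-1.0,0,0,0,0.8]
}}

```text
t: 17.75
eef_pos: [0.4417, -0.076, 0.1723]
tcp_rot: [1.888, 2.5, 0.003]
force: [1.3, -0.1, -0.0]
opening: 0.799
```

Request:
{"fn": "play_rows", "kwargs": {
  "series": [0,0,-0.6,0,0,0,0.8,0,0,-0.8,0,0,0,0.8,0,0,-0.8,0,0,0,0.8]
}}

```text
t: 18.12
eef_pos: [0.4394, -0.075, 0.2485]
tcp_rot: [1.892, 2.506, 0.001]
force: [-0.0, -0.1, -0.1]
opening: 0.801
```

```bash
python3 - <<'E'
from h import *
go([.573,.2005,.25],-49.3)
for n in('top','side'):
    im=env.capture(n);cv2.imwrite(f'pics/{n}11.png',im)
E
```

```text
t 18.12 pos [ 0.4394 -0.075   0.2485] yaw 15.9 tilt 0.11 F [-0.0044 -0.1154 -0.1084] op 0.801 q [-0.4414 -0.2023  1.9221  0.      1.4199 -0.7188]
 shift units [ 2.284  2.039 -0.015]  turn z units 2.173
```

View pics/side11.png

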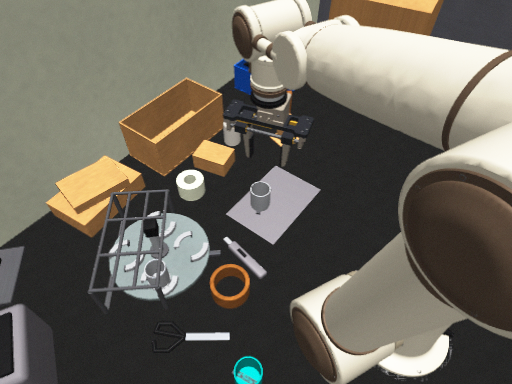

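View pics/top11.png

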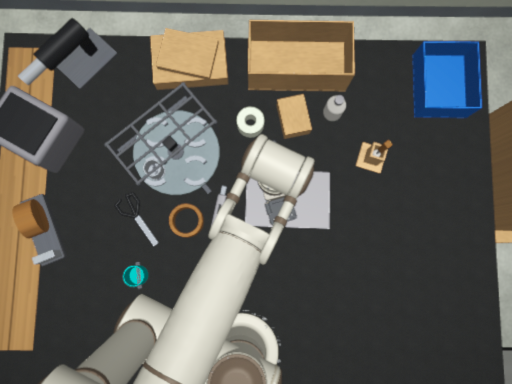

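Request:
{"fn": "play_rows", "kwargs": {
  "series": [0.4,0.36,0,0,0,0,0.8,0.8,0.72,0,0,0,0,0.8,1.0,0.9,0,0,0,0,0.8,1.0,0.9,0,0,0,0,0.8]
}}

```text
t: 18.73
eef_pos: [0.4972, 0.0475, 0.2456]
tcp_rot: [-1.887, -2.507, 0.003]
force: [-0.4, 0.1, -0.6]
opening: 0.802
```

Request:
{"fn": "play_rows", "kwargs": {
  "series": [0.4,0.36,0,0,0,0,0.8,0.8,0.72,0,0,0,0,0.8,1.0,0.9,0,0,0,0,0.8,1.0,0.9,0,0,0,0,0.8]
}}

```text
t: 19.23
eef_pos: [0.5567, 0.1668, 0.2463]
tcp_rot: [-1.89, -2.507, 0.004]
force: [0.2, -1.2, -0.1]
opening: 0.795
```

Request:
{"fn": "play_rows", "kwargs": {
  "series": [0.28,0.24,0,0,0,0.3,0.8,0.28,0.24,0,0,0,0.6,0.8,0.28,0.24,0,0,0,0.95,0.8,0.28,0.24,0,0,0,0.95,0.8]
}}

```text
t: 19.73
eef_pos: [0.5721, 0.1985, 0.2473]
tcp_rot: [-2.451, -1.964, 0.003]
force: [-0.2, -0.2, -0.4]
opening: 0.8
```

Request:
{"fn": "play_rows", "kwargs": {
  "series": [0,0,0,0,0,0.3,0.8,0,0,0,0,0,0.6,0.8,0,0,0,0,0,0.95,0.8,0,0,0,0,0,0.95,0.8]
}}

```text
t: 20.23
eef_pos: [0.5724, 0.1992, 0.2478]
tcp_rot: [2.857, 1.305, -0.001]
force: [-0.5, -0.5, -0.4]
opening: 0.803
```

```bash
python3 - <<'E'
from h import *
go([.5735,.201,.15],-44)
im=env.capture('side');crop('side',im,70,160,170,150,4,'s12c')
E
```

```text
t 20.23 pos [0.5724 0.1992 0.2478] yaw -40.9 tilt 0.05 F [-0.472  -0.4983 -0.4264] op 0.803 q [ 0.136   0.2294  1.4874 -0.0003  1.4256  0.8498]
 shift units [ 0.021 -0.003  0.978]  turn z units 0.103
```

View pics/s12c.png

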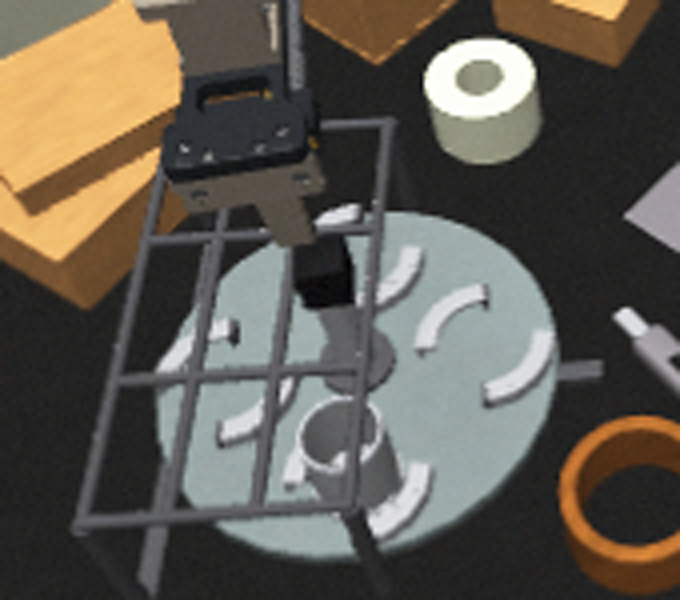

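Descend, close on the knob.

Request:
{"fn": "play_rows", "kwargs": {
  "series": [0.02,0,0.4,0,0,0.1,0.8,0.02,0,0.8,0,0,0.1,0.8,0.02,0,0.98,0,0,0.1,0.7,0.02,0,0.98,0,0,0.1,0.5,0.02,0,0.98,0,0,0.1,0.3,0.02,0,0.98,0,0,0.1,0.2,0.02,0,0.98,0,0,0.1,0.2,0.02,0,0.98,0,0,0.1,0.2,0.02,0,0.98,0,0,0.1,0.2],
  "squeeze": 20
}}

```text
t: 21.4
eef_pos: [0.5748, 0.202, 0.1516]
tcp_rot: [2.892, 1.225, 0.004]
force: [-0.7, -0.3, 6.4]
opening: 0.328
```

```bash
python3 - <<'E'
from h import *
go([.5735,.201,.15],40.7)
print(env.sense()['wrist_torque'])
E
```

```text
t 21.40 pos [0.5748 0.202  0.1516] yaw -44.1 tilt 0.13 F [-0.7237 -0.3018  6.4294] op 0.328 q [ 0.1399  0.3152  1.5786 -0.      1.2454  0.9094]
 shift units [-0.017 -0.002  0.016]  turn z units -2.826
[0.0196 0.0801 0.1952]
```

Request:
{"fn": "play_rows", "kwargs": {
  "series": [0,0,0,0,0,-0.2,0.2,0,0,0,0,0,-0.4,0.2,0,0,0,0,0,-0.6,0.2,0,0,0,0,0,-0.8,0.2,0,0,0,0,0,-0.94,0.2,0,0,0,0,0,-0.94,0.2],
  "squeeze": 30
}}

```text
t: 22.15
eef_pos: [0.5745, 0.2022, 0.1516]
tcp_rot: [2.506, 1.894, 0.002]
force: [-1.6, 0.3, 6.8]
opening: 0.324
```

Request:
{"fn": "play_rows", "kwargs": {
  "series": [0,0,0,0,0,-0.2,0.2,0,0,0,0,0,-0.4,0.2,0,0,0,0,0,-0.6,0.2,0,0,0,0,0,-0.8,0.2,0,0,0,0,0,-0.94,0.2,0,0,0,0,0,-0.94,0.2]
}}

```text
t: 22.9
eef_pos: [0.574, 0.2023, 0.1516]
tcp_rot: [1.969, 2.448, 0.001]
force: [-3.9, -0.4, 6.8]
opening: 0.326
```

```bash
python3 - <<'E'
from h import *
go([.5735,.201,.15],40.7)
print(env.sense()['wrist_torque'])
E
```

```text
t 22.90 pos [0.574  0.2023 0.1516] yaw 12.4 tilt 0.04 F [-3.9459 -0.4296  6.819 ] op 0.326 q [ 0.1402  0.3149  1.579   0.0005  1.2471 -0.0756]
 shift units [-0.011 -0.008  0.016]  turn z units -0.945
[0.1185 0.5539 0.1907]
```

Request:
{"fn": "play_rows", "kwargs": {
  "series": [0,-0.01,0,0,0,-0.2,0.2,0,-0.01,0,0,0,-0.4,0.2,0,-0.01,0,0,0,-0.6,0.2,0,-0.01,0,0,0,-0.8,0.2,0,-0.01,0,0,0,-0.945,0.2,0,-0.01,0,0,0,-0.945,0.2,0,-0.01,0,0,0,-0.945,0.2]
}}

```text
t: 23.78
eef_pos: [0.5737, 0.2021, 0.1516]
tcp_rot: [1.31, 2.854, 0.002]
force: [-0.3, 1.0, 6.3]
opening: 0.322
```

```bash
python3 - <<'E'
from h import *
go([.5735,.201,.15],40.7)
print(env.sense()['wrist_torque'])
E
```

```text
t 23.77 pos [0.5737 0.2021 0.1516] yaw 40.7 tilt 0.12 F [-0.2908  1.018   6.2826] op 0.322 q [ 0.14    0.3128  1.5816  0.0004  1.2452 -0.57  ]
 shift units [-0.007 -0.008  0.016]  turn z units -0.001
[0.1113 0.2522 0.1885]
```

Request:
{"fn": "play_rows", "kwargs": {
  "series": [0,0,0,0,0,0,0.7,0,0,0,0,0,0,0.7,0,0,-0.5,0,0,0,0.7,0,0,-0.9,0,0,0,0.7,0,0,-0.9,0,0,0,0.7],
  "squeeze": 12
}}

```text
t: 24.4
eef_pos: [0.575, 0.2019, 0.2442]
tcp_rot: [1.309, 2.849, 0.006]
force: [0.2, 0.2, -1.0]
opening: 0.701
```

```bash
python3 - <<'E'
from h import *
go([.5114,.148,.22],-97.3)
im=env.capture('side');crop('side',im,70,160,170,150,4,'s13c')
print((proj('side',[.5114,.148,.094])-[70,160])*4)
E
```

```text
t 24.40 pos [0.575  0.2019 0.2442] yaw 40.6 tilt 0.42 F [ 0.1898  0.1729 -1.0103] op 0.701 q [ 0.1397  0.2341  1.489  -0.      1.4111 -0.5696]
 shift units [ 0.006 -0.836  0.236]  turn z units 4.598
[[474.4695 306.1984]]
```

View pics/s13c.png

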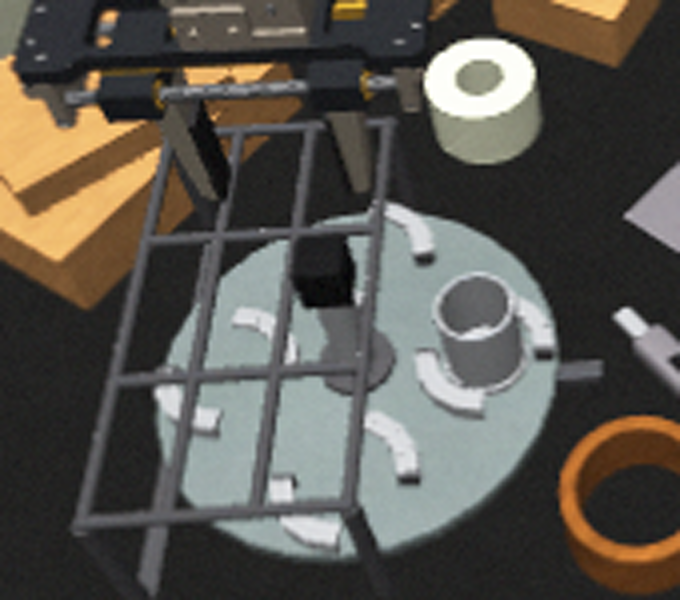

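Request:
{"fn": "play_rows", "kwargs": {
  "series": [0,-0.4,0,0,0,0.3,0.66,0,-0.836,0,0,0,0.6,0.66,0,-0.836,0,0,0,0.92,0.66,0,-0.836,0,0,0,0.92,0.66]
}}

```text
t: 24.95
eef_pos: [0.5084, 0.147, 0.2382]
tcp_rot: [-1.952, -2.459, 0.003]
force: [-0.8, -0.1, 0.1]
opening: 0.66
```

Request:
{"fn": "play_rows", "kwargs": {
  "series": [0,0,0,0,0,0.33,0.66,0,0,0,0,0,0.66,0.66,0,0,0,0,0,0.92,0.66]
}}

```text
t: 25.32
eef_pos: [0.5093, 0.1474, 0.2389]
tcp_rot: [-2.485, -1.921, 0.003]
force: [0.2, 0.0, -0.4]
opening: 0.66
```

Request:
{"fn": "play_rows", "kwargs": {
  "series": [0,0,0,0,0,0.33,0.66,0,0,0,0,0,0.66,0.66,0,0,0,0,0,0.92,0.66]
}}

```text
t: 25.7
eef_pos: [0.5094, 0.1475, 0.2389]
tcp_rot: [-2.872, -1.273, 0.003]
force: [0.7, 0.3, 0.3]
opening: 0.659
```

Request:
{"fn": "play_rows", "kwargs": {
  "series": [0,0,0,0,0,0.33,0.66,0,0,0,0,0,0.66,0.66,0,0,0,0,0,0.92,0.66]
}}

```text
t: 26.08
eef_pos: [0.5094, 0.1474, 0.2389]
tcp_rot: [-3.093, -0.551, 0.003]
force: [0.3, -0.2, 0.9]
opening: 0.66
```

Request:
{"fn": "play_rows", "kwargs": {
  "series": [0,0,0,0,0,0.33,0.66,0,0,0,0,0,0.66,0.66,0,0,0,0,0,0.92,0.66,0,0,0,0,0,0.92,0.66]
}}

```text
t: 26.58
eef_pos: [0.5094, 0.1474, 0.2391]
tcp_rot: [3.135, -0.195, -0.003]
force: [-0.5, -0.9, -0.0]
opening: 0.66
```

```bash
python3 - <<'E'
from h import *
go([.5114,.148,.0935],-97.3)
E
```

```text
t 26.57 pos [0.5094 0.1474 0.2391] yaw -97.1 tilt 0.10 F [-0.4707 -0.9112 -0.0202] op 0.660 q [0.0536 0.0396 1.7139 0.     1.3898 1.7484]
 shift units [ 0.022 -0.009  1.456]  turn z units 0.007
```

Request:
{"fn": "play_rows", "kwargs": {
  "series": [0.02,-0.01,0.5,0,0,0,0.66,0.02,-0.01,1.0,0,0,0,0.66,0.02,-0.01,1.0,0,0,0,0.66]
}}

```text
t: 26.95
eef_pos: [0.508, 0.1479, 0.1357]
tcp_rot: [3.134, -0.196, -0.016]
force: [-0.7, 0.3, -0.5]
opening: 0.656
```

Request:
{"fn": "play_rows", "kwargs": {
  "series": [0,0,0.25,0,0,0,0.66,0,0,0.44,0,0,0,0.66,0,0,0.44,0,0,0,0.66]
}}

```text
t: 27.32
eef_pos: [0.5119, 0.148, 0.0969]
tcp_rot: [3.135, -0.198, -0.0]
force: [0.4, -0.1, -0.6]
opening: 0.661
```

Request:
{"fn": "play_rows", "kwargs": {
  "series": [0,0,0,0,0,0,0.58,0,0,0,0,0,0,0.5,0,0,0,0,0,0,0.46,0,0,0,0,0,0,0.46,0,0,0,0,0,0,0.46]
}}

```text
t: 27.95
eef_pos: [0.5131, 0.148, 0.0981]
tcp_rot: [-3.135, 0.201, -0.005]
force: [-0.6, -0.3, 5.7]
opening: 0.544
```

```bash
python3 - <<'E'
from h import *
go([.5114,.148,.0935],-97.3)
E
```

```text
t 27.95 pos [0.5131 0.148  0.0981] yaw -97.3 tilt 0.19 F [-0.5561 -0.3124  5.6749] op 0.544 q [ 0.0545  0.1997  1.8349 -0.0001  1.1037  1.7533]
 shift units [-0.017  0.002  0.046]  turn z units -0.001
```

Request:
{"fn": "play_rows", "kwargs": {
  "series": [0,0,0,0,0,0,0.64,0,0,0,0,0,0,0.64,0,0,0.04,0,0,0,0.64,0,0,0.04,0,0,0,0.58,0,0,0.04,0,0,0,0.5,0,0,0.04,0,0,0,0.46,0,0,0.04,0,0,0,0.46,0,0,0.02,0,0,0,0.46,0,0,0.02,0,0,0,0.46],
  "squeeze": 20
}}

```text
t: 29.08
eef_pos: [0.5119, 0.148, 0.0944]
tcp_rot: [-3.135, 0.202, -0.001]
force: [0.1, -0.8, -1.7]
opening: 0.539
```

```bash
python3 - <<'E'
from h import *
go([.5114,.148,.0935],13.7)
E
```

```text
t 29.07 pos [0.5119 0.148  0.0944] yaw -97.4 tilt 0.03 F [ 0.0881 -0.8444 -1.6526] op 0.539 q [0.0544 0.2042 1.838  0.     1.0989 1.7536]
 shift units [-0.005  0.     0.009]  turn z units -3.702
```

Unscrew: 3.7 units over 4 calls.

Request:
{"fn": "play_rows", "kwargs": {
  "series": [0,0,0,0,0,-0.25,0.46,0,0,0,0,0,-0.5,0.46,0,0,0,0,0,-0.75,0.46,0,0,0,0,0,-0.95,0.46,0,0,0,0,0,-0.95,0.46]
}}

```text
t: 29.7
eef_pos: [0.5117, 0.148, 0.0942]
tcp_rot: [3.089, 0.575, 0.0]
force: [0.8, 0.2, -0.8]
opening: 0.541
```

Request:
{"fn": "play_rows", "kwargs": {
  "series": [0,0,0,0,0,-0.25,0.46,0,0,0,0,0,-0.5,0.46,0,0,0,0,0,-0.75,0.46,0,0,0,0,0,-0.95,0.46,0,0,0,0,0,-0.95,0.46]
}}

```text
t: 30.32
eef_pos: [0.5117, 0.148, 0.0941]
tcp_rot: [2.853, 1.315, 0.0]
force: [0.3, -0.2, -0.6]
opening: 0.538
```

Request:
{"fn": "play_rows", "kwargs": {
  "series": [0,0,0,0,0,-0.25,0.46,0,0,0,0,0,-0.5,0.46,0,0,0,0,0,-0.75,0.46,0,0,0,0,0,-0.95,0.46,0,0,0,0,0,-0.95,0.46]
}}

```text
t: 30.95
eef_pos: [0.5117, 0.148, 0.0941]
tcp_rot: [2.443, 1.976, 0.0]
force: [0.0, 0.5, -1.7]
opening: 0.541
```

```bash
python3 - <<'E'
from h import *
go([.5114,.148,.0935],13.7)
print(env.sense()['wrist_torque'])
im=env.capture('side');crop('side',im,130,190,100,80,7,'s14c')
E
```

```text
t 30.95 pos [0.5117 0.148  0.0941] yaw -12.1 tilt 0.00 F [ 0.0049  0.4768 -1.6601] op 0.541 q [0.0544 0.2045 1.8382 0.     1.0989 0.2651]
 shift units [-0.    -0.003  0.006]  turn z units -0.859
[-0.0816 -0.0356  0.0088]
```

View pics/s14c.png

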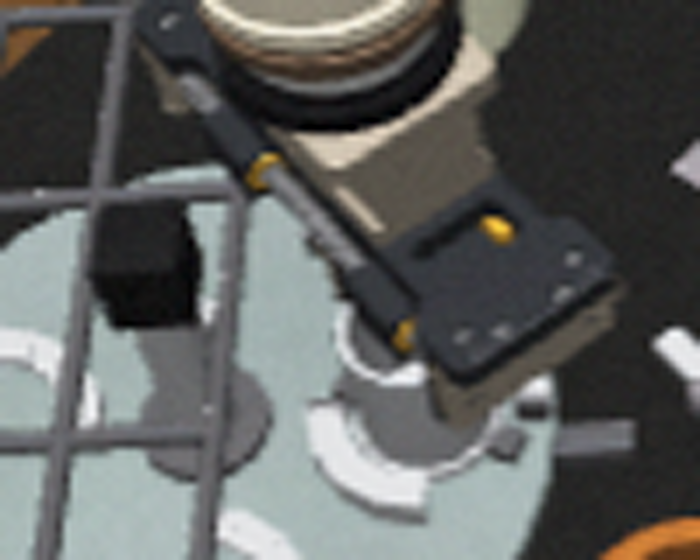

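Request:
{"fn": "play_rows", "kwargs": {
  "series": [0,0,0,0,0,-0.25,0.46,0,0,0,0,0,-0.5,0.46,0,0,0,0,0,-0.75,0.46,0,0,0,0,0,-0.8,0.46,0,0,0,0,0,-0.8,0.46]
}}

```text
t: 31.62
eef_pos: [0.5141, 0.147, 0.0949]
tcp_rot: [1.977, 2.435, 0.004]
force: [4.4, -3.8, -4.2]
opening: 0.548
```

```bash
python3 - <<'E'
from h import *
go([.5114,.148,.0935],13.7)
print(env.sense()['wrist_torque'])
im=env.capture('side');crop('side',im,130,190,100,80,7,'s15c')
E
```

```text
t 31.62 pos [0.5141 0.147  0.0949] yaw 11.8 tilt 0.33 F [ 4.4145 -3.7819 -4.167 ] op 0.548 q [ 0.0531  0.2045  1.8366 -0.0016  1.0949 -0.1529]
 shift units [ 0.016 -0.024  0.013]  turn z units -0.062
[-0.7    -1.3406 -0.5963]
```

View pics/s15c.png

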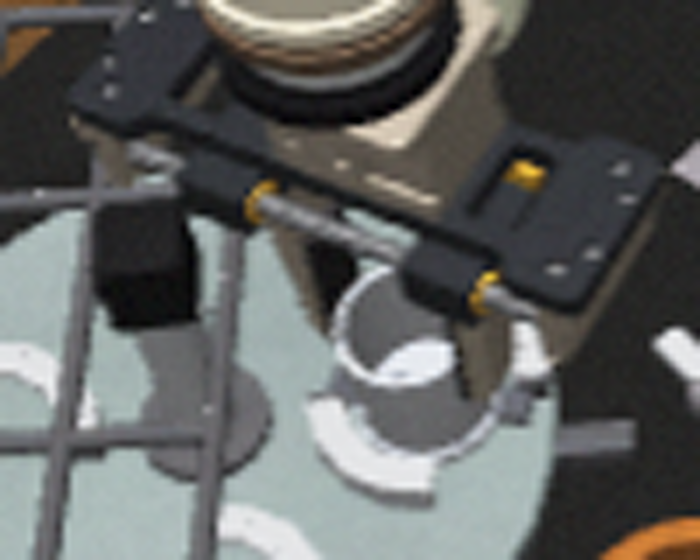

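Request:
{"fn": "play_rows", "kwargs": {
  "series": [0,0,0,0,0,0.18,0.46,0,0,0,0,0,0.18,0.46,0,0,0,0,0,0.18,0.46]
}}

```text
t: 32.05
eef_pos: [0.5124, 0.1478, 0.0946]
tcp_rot: [2.086, 2.347, 0.002]
force: [1.5, -0.5, -0.7]
opening: 0.548
```

```bash
python3 - <<'E'
from h import *
go([.5114,.148,.0935],13.7)
print(env.sense()['wrist_torque'])
E
```

```text
t 32.05 pos [0.5124 0.1478 0.0946] yaw 6.7 tilt 0.11 F [ 1.4651 -0.4767 -0.7499] op 0.548 q [ 0.0543  0.2042  1.8375 -0.0004  1.0981 -0.0633]
 shift units [ 0.003 -0.01   0.011]  turn z units -0.232
[-0.2565 -0.5937 -0.066 ]
```

Request:
{"fn": "play_rows", "kwargs": {
  "series": [0,0.005,0,0,0,0,0.46,0,0.005,-0.05,0,0,0,0.46,0,0.005,-0.1,0,0,0,0.46,0,0.005,-0.15,0,0,0,0.46,0,0.005,-0.2,0,0,0,0.46],
  "squeeze": 25
}}

```text
t: 32.67
eef_pos: [0.5119, 0.1483, 0.1144]
tcp_rot: [-2.086, -2.348, -0.0]
force: [0.2, 0.3, -1.4]
opening: 0.542
```

```bash
python3 - <<'E'
from h import *
go([.5114,.148,.0935],13.7)
print(env.sense()['wrist_torque'])
im=env.capture('side');crop('side',im,130,190,100,80,7,'s16c')
E
```

```text
t 32.67 pos [0.5119 0.1483 0.1144] yaw 6.7 tilt 0.03 F [ 0.1825  0.286  -1.3948] op 0.542 q [ 0.0547  0.1765  1.8253  0.0005  1.1402 -0.0633]
 shift units [-0.002 -0.005  0.209]  turn z units -0.232
[-0.0091 -0.0534  0.0119]
```

View pics/s16c.png

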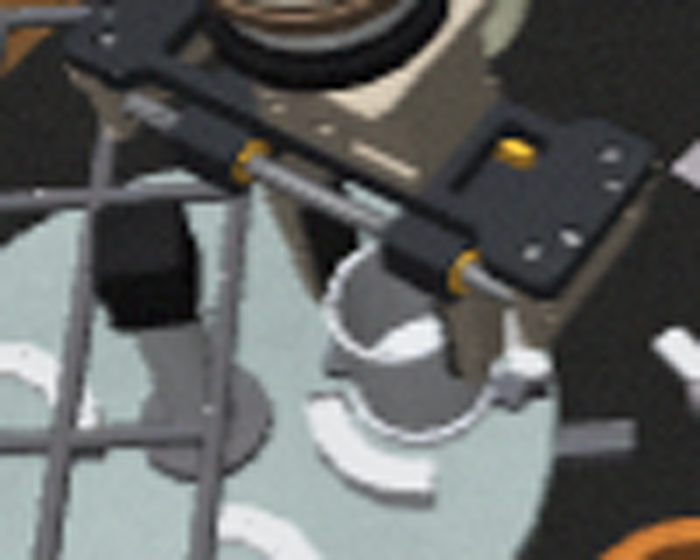

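Request:
{"fn": "play_rows", "kwargs": {
  "series": [0,0,-0.4,0,0,0,0.46,0,0,-0.9,0,0,0,0.46,0,0,-0.9,0,0,0,0.46]
}}

```text
t: 33.1
eef_pos: [0.5151, 0.1484, 0.209]
tcp_rot: [2.082, 2.344, 0.011]
force: [0.3, 0.3, -1.8]
opening: 0.544
```

```bash
python3 - <<'E'
from h import *
go([.44,-.195,.2],6.7)
im=env.capture('top');cv2.imwrite('pics/top17.png',im)
im=env.capture('side');cv2.imwrite('pics/side17.png',im)
E
```

```text
t 33.10 pos [0.5151 0.1484 0.209 ] yaw 6.8 tilt 0.54 F [ 0.2526  0.2953 -1.7512] op 0.544 q [ 0.0547  0.0701  1.7426  0.0003  1.3195 -0.0632]
 shift units [-3.322 -1.15   0.08 ]  turn z units 0.002
```

View pics/side17.png

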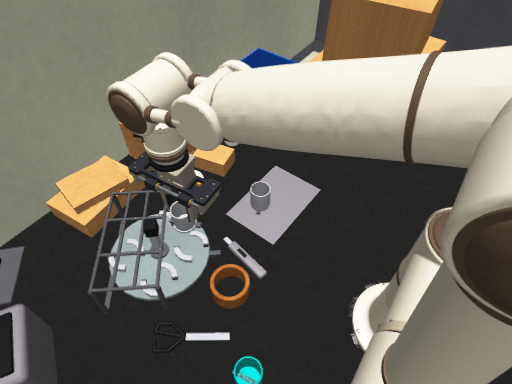

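Request:
{"fn": "play_rows", "kwargs": {
  "series": [-0.4,-0.14,0,0,0,0,0.46,-0.7,-0.25,0,0,0,0,0.46,-0.83,-0.285,0,0,0,0,0.46]
}}

```text
t: 33.58
eef_pos: [0.4921, 0.0613, 0.202]
tcp_rot: [-2.087, -2.344, 0.003]
force: [-0.5, -0.1, -1.3]
opening: 0.542
```

Request:
{"fn": "play_rows", "kwargs": {
  "series": [-0.4,-0.14,0,0,0,0,0.46,-0.7,-0.25,0,0,0,0,0.46,-0.83,-0.285,0,0,0,0,0.46]
}}

```text
t: 33.95
eef_pos: [0.4745, -0.0241, 0.2032]
tcp_rot: [-2.088, -2.345, 0.0]
force: [0.6, -0.9, -1.6]
opening: 0.543
```

Request:
{"fn": "play_rows", "kwargs": {
  "series": [-0.4,-0.14,0,0,0,0,0.46,-0.7,-0.25,0,0,0,0,0.46,-0.83,-0.285,0,0,0,0,0.46]
}}

```text
t: 34.33
eef_pos: [0.4564, -0.1097, 0.2036]
tcp_rot: [-2.088, -2.346, -0.001]
force: [0.2, -0.0, -1.5]
opening: 0.546
```

Request:
{"fn": "play_rows", "kwargs": {
  "series": [-0.4,-0.14,0,0,0,0,0.46,-0.7,-0.25,0,0,0,0,0.46,-0.83,-0.285,0,0,0,0,0.46,-0.83,-0.285,0,0,0,0,0.46]
}}

```text
t: 34.83
eef_pos: [0.4382, -0.1947, 0.2039]
tcp_rot: [-2.087, -2.347, -0.001]
force: [0.0, 0.4, -1.0]
opening: 0.543
```

```bash
python3 - <<'E'
from h import *
go([.44,-.195,.0675],6.7)
im=env.capture('side');crop('side',im,200,110,130,120,5,'s18c')
E
```

```text
t 34.83 pos [ 0.4382 -0.1947  0.2039] yaw 6.7 tilt 0.06 F [ 0.0247  0.3666 -0.9508] op 0.543 q [-0.6712 -0.0682  1.8914  0.0008  1.319  -0.7886]
 shift units [-0.007  0.017  1.364]  turn z units 0.000
```

View pics/s18c.png

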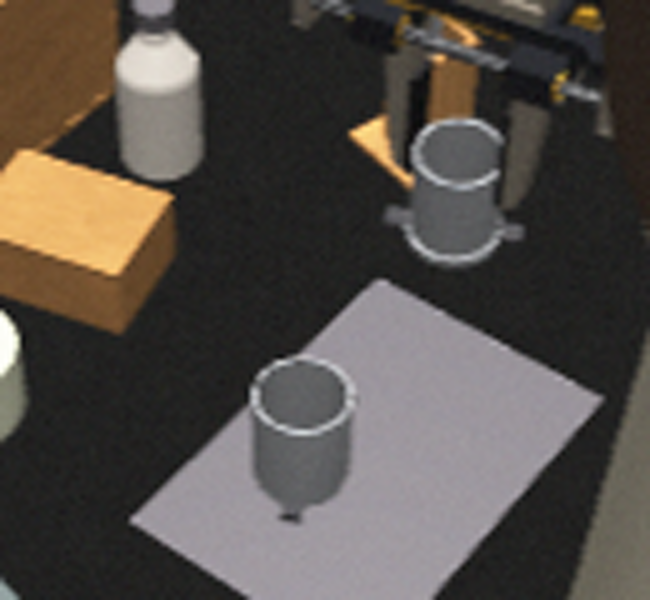

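Request:
{"fn": "play_rows", "kwargs": {
  "series": [0,0.01,0.4,0,0,0,0.46,0,0.01,0.8,0,0,0,0.46,0,0.01,1.0,0,0,0,0.46,0,0.01,1.0,0,0,0,0.46]
}}

```text
t: 35.38
eef_pos: [0.4381, -0.1927, 0.1025]
tcp_rot: [-2.082, -2.346, -0.0]
force: [0.5, -0.2, -0.9]
opening: 0.54
```

Request:
{"fn": "play_rows", "kwargs": {
  "series": [0,0,0.15,0,0,0,0.46,0,0,0.27,0,0,0,0.46,0,0,0.31,0,0,0,0.46,0,0,0.33,0,0,0,0.46,0,0,0.33,0,0,0,0.46]
}}

```text
t: 36.0
eef_pos: [0.439, -0.1951, 0.0713]
tcp_rot: [2.087, 2.348, 0.0]
force: [-1.0, 0.8, -0.8]
opening: 0.549
```

```bash
python3 - <<'E'
from h import *
go([.44,-.195,.0675],6.7)
E
```

```text
t 36.00 pos [ 0.439  -0.1951  0.0713] yaw 6.7 tilt 0.02 F [-0.9774  0.756  -0.7774] op 0.549 q [-0.6705  0.1138  1.9947  0.      1.0327 -0.788 ]
 shift units [0.    0.01  0.038]  turn z units 0.001
```

Request:
{"fn": "play_rows", "kwargs": {
  "series": [0,0,0.02,0,0,0,0.46,0,0,0.03,0,0,0,0.46,0,0,0.04,0,0,0,0.46,0,0,0.04,0,0,0,0.46]
}}

```text
t: 36.5
eef_pos: [0.439, -0.1952, 0.0673]
tcp_rot: [2.087, 2.348, -0.0]
force: [-1.7, -1.3, 0.2]
opening: 0.543
```

Request:
{"fn": "play_rows", "kwargs": {
  "series": [0,0,0.01,0,0,0,0.46,0,0,0.02,0,0,0,0.46,0,0,0.02,0,0,0,0.46]
}}

```text
t: 36.88
eef_pos: [0.4394, -0.1963, 0.0667]
tcp_rot: [2.085, 2.347, -0.002]
force: [-3.1, -1.3, 8.9]
opening: 0.544
```

Contact. Release and rise.

Request:
{"fn": "play_rows", "kwargs": {
  "series": [0,0,-0.015,0,0,0,0.46,0,0,-0.015,0,0,0,0.62,0,0,-0.015,0,0,0,0.7,0,0,-0.015,0,0,0,0.7,0,0,-0.5,0,0,0,0.7,0,0,-1.0,0,0,0,0.7,0,0,-1.0,0,0,0,0.7]
}}

```text
t: 37.75
eef_pos: [0.4414, -0.1968, 0.1694]
tcp_rot: [2.081, 2.342, 0.001]
force: [-0.5, 0.0, -0.4]
opening: 0.7
```

Request:
{"fn": "play_rows", "kwargs": {
  "series": [0,0,-0.5,0,0,0,0.5,0,0,-1.0,0,0,0,0.5,0,0,-1.0,0,0,0,0.5]
}}

```text
t: 38.12
eef_pos: [0.4405, -0.1962, 0.2683]
tcp_rot: [2.082, 2.343, 0.001]
force: [-0.3, -0.1, -0.5]
opening: 0.501
```

```bash
python3 - <<'E'
from h import *
go([.5715,-.387,.27],42)
for n in('top','side'):
    im=env.capture(n);cv2.imwrite(f'pics/{n}19.png',im)
E
```

```text
t 38.12 pos [ 0.4405 -0.1962  0.2683] yaw 6.7 tilt 0.40 F [-0.3248 -0.0878 -0.5173] op 0.501 q [-0.6703 -0.1159  1.8071  0.0001  1.4435 -0.788 ]
 shift units [-2.049  1.076 -0.002]  turn z units -1.175
```

View pics/side19.png

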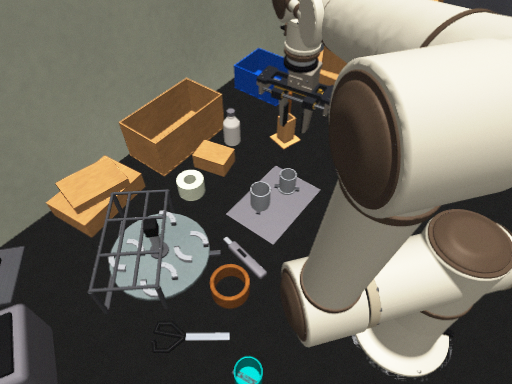

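View pics/top19.png

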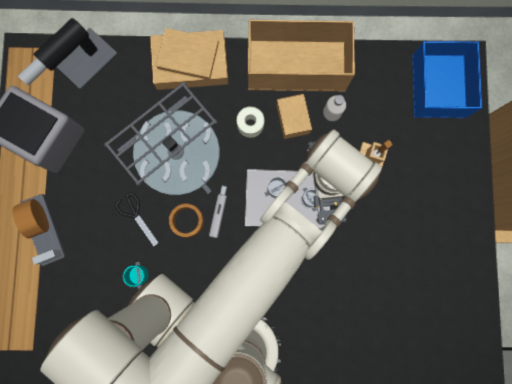

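Request:
{"fn": "play_rows", "kwargs": {
  "series": [-0.4,0.22,0,0,0,0,0.5,-0.8,0.44,0,0,0,0,0.5,-1.0,0.53,0,0,0,0,0.5,-1.0,0.53,0,0,0,0,0.5]
}}

```text
t: 38.72
eef_pos: [0.5025, -0.2881, 0.2617]
tcp_rot: [-2.085, -2.343, -0.0]
force: [-1.0, 0.3, -0.8]
opening: 0.501
```

Request:
{"fn": "play_rows", "kwargs": {
  "series": [-0.4,0.22,0,0,0,-0.2,0.5,-0.8,0.44,0,0,0,-0.4,0.5,-1.0,0.53,0,0,0,-0.7,0.5,-1.0,0.53,0,0,0,-0.8,0.5]
}}

```text
t: 39.22
eef_pos: [0.5672, -0.3809, 0.2626]
tcp_rot: [-1.548, -2.729, -0.002]
force: [-0.0, 1.1, 0.1]
opening: 0.501
```

```bash
python3 - <<'E'
from h import *
go([.5715,-.387,.27],41)
for n in('top','side'):
    im=env.capture(n);cv2.imwrite(f'pics/{n}20.png',im)
crop('side',im,240,40,100,120,5,'s20c')
E
```

```text
t 39.23 pos [ 0.5672 -0.3809  0.2626] yaw 30.9 tilt 0.22 F [-0.0133  1.1253  0.1277] op 0.501 q [-0.7678  0.4255  1.2148  0.      1.5051 -1.3065]
 shift units [-0.074  0.006 -0.074]  turn z units -0.338
```

View pics/s20c.png

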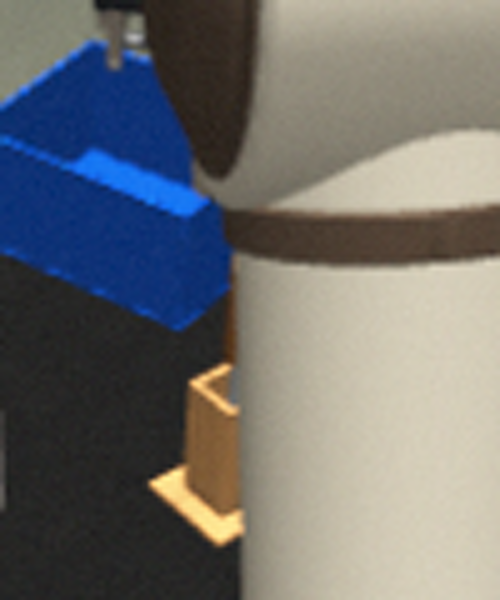

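View pics/top20.png

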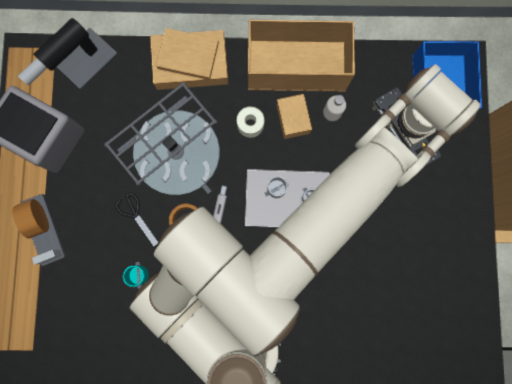

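Request:
{"fn": "play_rows", "kwargs": {
  "series": [-0.07,0.008,0,0,0,-0.33,0.5,-0.07,0.008,0,0,0,-0.33,0.5,-0.07,0.008,0,0,0,-0.33,0.5]
}}

```text
t: 39.7
eef_pos: [0.5716, -0.386, 0.2647]
tcp_rot: [-1.315, -2.852, -0.001]
force: [-0.2, 0.1, -0.2]
opening: 0.5
```

Request:
{"fn": "play_rows", "kwargs": {
  "series": [0,0,0.3,0,0,0,0.5,0,0,0.6,0,0,0,0.5,0,0,0.8,0,0,0,0.5,0,0,1.0,0,0,0,0.5,0,0,1.0,0,0,0,0.5],
  "squeeze": 8
}}

```text
t: 40.33
eef_pos: [0.5712, -0.3859, 0.1631]
tcp_rot: [-1.311, -2.851, -0.002]
force: [0.3, 1.0, 0.7]
opening: 0.5
```

```bash
python3 - <<'E'
from h import *
go([.572,-.3865,.155],41)
im=env.capture('top');crop('top',im,330,80,130,100,6,'t21c')
E
```

```text
t 40.33 pos [ 0.5712 -0.3859  0.1631] yaw 40.6 tilt 0.19 F [0.2983 0.992  0.6741] op 0.500 q [-0.7691  0.5056  1.3041  0.      1.3352 -1.478 ]
 shift units [-0.01   0.003  0.081]  turn z units -0.013
```

View pics/t21c.png

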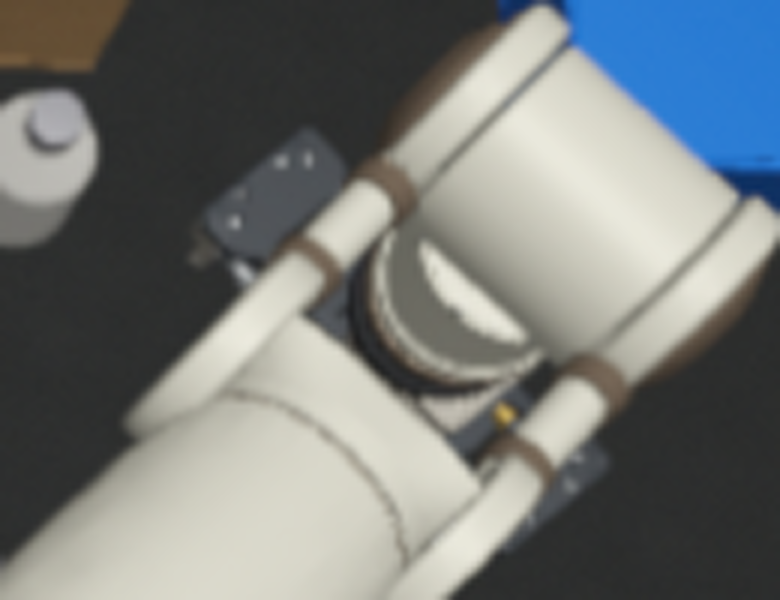

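Close gently, then check.

Request:
{"fn": "play_rows", "kwargs": {
  "series": [-0.01,0,0.08,0,0,0,0.5,-0.01,0,0.08,0,0,0,0.4,-0.01,0,0.08,0,0,0,0.3,-0.01,0,0.08,0,0,0,0.2,-0.01,0,0.08,0,0,0,0.12,-0.01,0,0.08,0,0,0,0.12,-0.01,0,0.08,0,0,0,0.12,-0.01,0,0.08,0,0,0,0.12]
}}

```text
t: 41.38
eef_pos: [0.5728, -0.3876, 0.1575]
tcp_rot: [1.311, 2.854, -0.0]
force: [0.7, -0.0, 2.8]
opening: 0.194
```

```bash
python3 - <<'E'
from h import *
go([.572,-.3865,.155],41)
E
```

```text
t 41.38 pos [ 0.5728 -0.3876  0.1575] yaw 40.6 tilt 0.04 F [ 0.7057 -0.0157  2.791 ] op 0.194 q [-0.7692  0.5132  1.3052  0.      1.3226 -1.4786]
 shift units [0.014 0.002 0.025]  turn z units -0.012
```

Request:
{"fn": "play_rows", "kwargs": {
  "series": [0,0,0,0,0,0,0.12,0,0,-0.1,0,0,0,0.12,0,0,-0.3,0,0,0,0.12,0,0,-0.6,0,0,0,0.12,0,0,-0.6,0,0,0,0.12],
  "squeeze": 25
}}

```text
t: 42.0
eef_pos: [0.5741, -0.3889, 0.2217]
tcp_rot: [1.309, 2.848, -0.004]
force: [0.1, 0.8, -1.2]
opening: 0.194
```

Request:
{"fn": "play_rows", "kwargs": {
  "series": [0,0,-0.3,0,0,0,0.12,0,0,-0.6,0,0,0,0.12,0,0,-0.65,0,0,0,0.12,0,0,-0.65,0,0,0,0.12]
}}

```text
t: 42.5
eef_pos: [0.5724, -0.3873, 0.2809]
tcp_rot: [-1.311, -2.854, -0.001]
force: [-0.4, 0.5, -1.5]
opening: 0.192
```

```bash
python3 - <<'E'
from h import *
go([.44,-.075,.28],40.6)
im=env.capture('top');cv2.imwrite('pics/top22.png',im)
im=env.capture('side');cv2.imwrite('pics/side22.png',im)
crop('side',im,200,20,130,150,5,'s22c')
E
```

```text
t 42.50 pos [ 0.5724 -0.3873  0.2809] yaw 40.6 tilt 0.08 F [-0.3861  0.5311 -1.5307] op 0.192 q [-0.7693  0.438   1.163  -0.      1.5419 -1.4786]
 shift units [3.232 1.03  0.013]  turn z units 0.001
```

View pics/s22c.png

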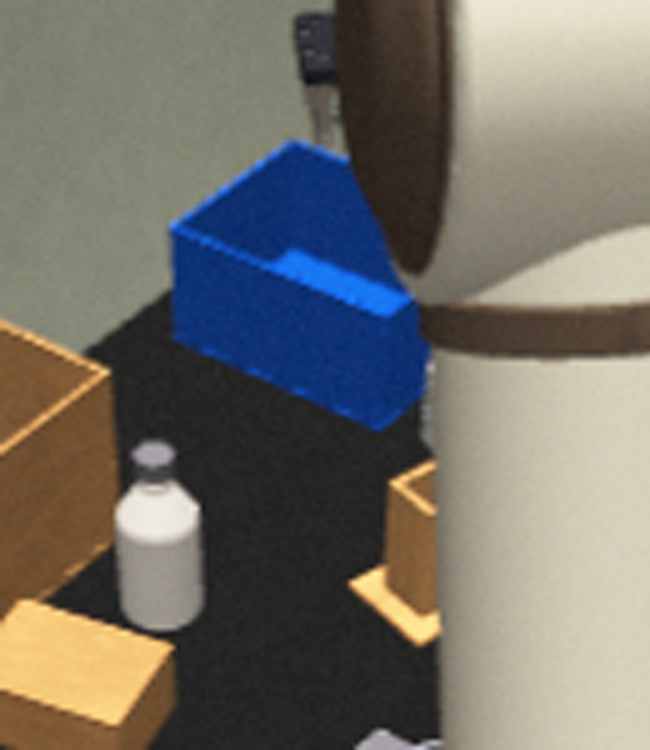

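Request:
{"fn": "play_rows", "kwargs": {
  "series": [0.3,0.1,0,0,0,0,0.12,0.6,0.2,0,0,0,0,0.12,0.81,0.26,0,0,0,0,0.12]
}}

```text
t: 42.98
eef_pos: [0.5386, -0.3075, 0.2803]
tcp_rot: [-1.31, -2.852, -0.002]
force: [0.0, 0.1, -1.2]
opening: 0.194
```

Request:
{"fn": "play_rows", "kwargs": {
  "series": [0.4,0.13,0,0,0,0,0.12,0.7,0.22,0,0,0,0,0.12,0.81,0.26,0,0,0,0,0.12]
}}

```text
t: 43.35
eef_pos: [0.5057, -0.2291, 0.2809]
tcp_rot: [-1.309, -2.854, -0.001]
force: [-0.2, 0.5, -0.9]
opening: 0.196
```

Request:
{"fn": "play_rows", "kwargs": {
  "series": [0.4,0.13,0,0,0,0,0.12,0.7,0.22,0,0,0,0,0.12,0.81,0.26,0,0,0,0,0.12]
}}

```text
t: 43.72
eef_pos: [0.4732, -0.1516, 0.2816]
tcp_rot: [-1.31, -2.855, 0.0]
force: [1.0, -0.4, -1.4]
opening: 0.194
```

Request:
{"fn": "play_rows", "kwargs": {
  "series": [0.4,0.13,0,0,0,0,0.12,0.7,0.22,0,0,0,0,0.12,0.81,0.26,0,0,0,0,0.12,0.81,0.26,0,0,0,0,0.12]
}}

```text
t: 44.22
eef_pos: [0.4408, -0.0743, 0.2821]
tcp_rot: [1.311, 2.854, -0.001]
force: [-0.0, -1.0, -1.0]
opening: 0.196
```

```bash
python3 - <<'E'
from h import *
go([.44,-.075,.28],40.6)
im=env.capture('top');cv2.imwrite('pics/top23.png',im)
im=env.capture('side');cv2.imwrite('pics/side23.png',im)
crop('side',im,200,80,130,150,5,'s23c')
for P in([.44,-.0752,.073],[.4392,-.196,.067]): print(proj('side',P),(proj('side',P)-[200,80])*5,proj('top',P))
E
```

```text
t 44.23 pos [ 0.4408 -0.0743  0.2821] yaw 40.7 tilt 0.04 F [-0.0445 -0.9827 -0.9993] op 0.196 q [-0.4382 -0.2169  1.8685 -0.0004  1.4894 -1.1479]
 shift units [ 0.    -0.011  0.021]  turn z units 0.002
[[264.2769 199.0137]] [[321.3847 595.0685]] [[268.5706 196.2468]]
[[288.3146 174.7755]] [[441.5731 473.8773]] [[310.5592 197.4133]]
```

View pics/s23c.png

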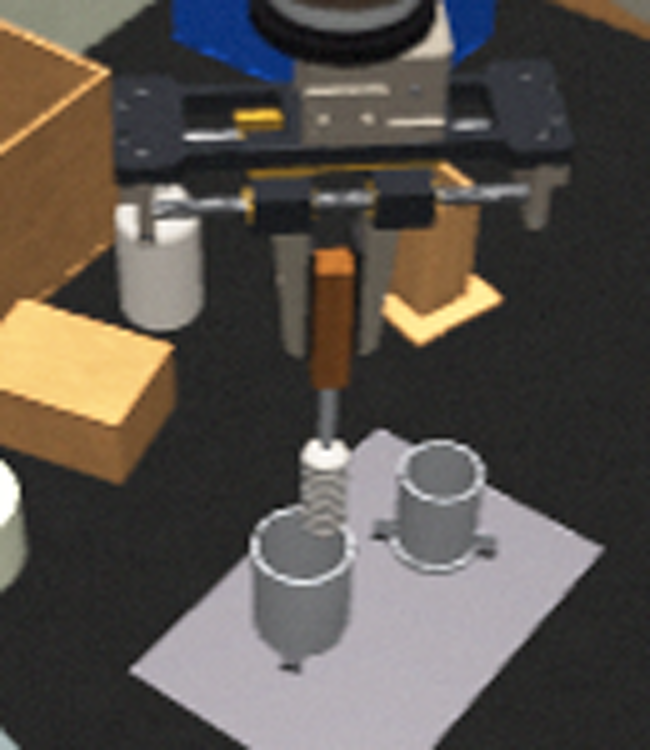

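View pics/top23.png

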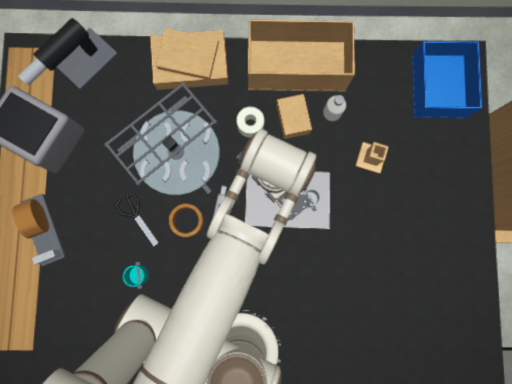

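```bash
python3 - <<'E'
from h import *
im=cv2.imread('pics/side23.png')
# check rim by ellipse extents
for nm,c,z in[('A',(303,546),.073),('B',(440,473),.067)]:
    u,v=200+c[0]/5,80+c[1]/5
    print(nm,on('side',u,v,z))
t=cv2.imread('pics/top19.png');crop('top',t,240,160,100,75,8,'t19c')
print((proj('top',[[.44,-.075,.073],[.463,-.068,.073],[.4392,-.196,.067]])-[240,160])*8)
E
```

```text
A [ 0.469 -0.098  0.073]
B [ 0.4403 -0.196   0.067 ]
[[228.0054 289.9658]
 [209.1555 225.8914]
 [564.4734 299.3066]]
```

View pics/t19c.png

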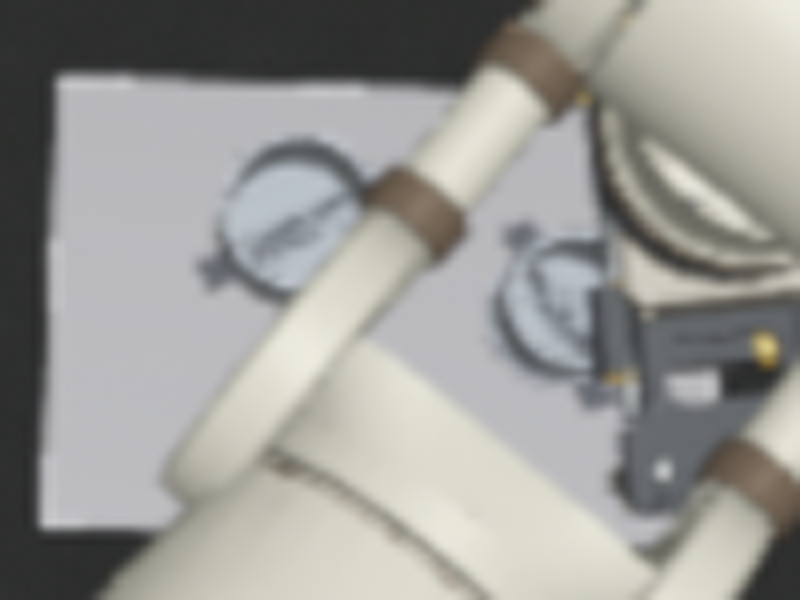

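```bash
python3 - <<'E'
from h import *
print(on('top',240+298/8,160+220/8,.073), on('top',240+572/8,160+310/8,.067))
print(tri((240+298/8,160+220/8),(260.6,189.2)))
go([.468,-.0975,.28],40.6)
E
```

```text
[ 0.4656 -0.0998  0.073 ] [ 0.4354 -0.1987  0.067 ]
(array([ 0.4673, -0.099 ,  0.0727]), np.float64(0.0037801559181609916))
t 44.33 pos [ 0.4409 -0.0749  0.2821] yaw 40.6 tilt 0.03 F [-0.4664  0.2403 -1.4143] op 0.197 q [-0.4393 -0.2161  1.8679 -0.0005  1.4894 -1.1479]
 shift units [-0.348  0.058  0.021]  turn z units 0.000
```

Request:
{"fn": "play_rows", "kwargs": {
  "series": [-0.35,0.06,0,0,0,0,0.12,-0.35,0.06,0,0,0,0,0.12,-0.35,0.06,0,0,0,0,0.12]
}}

```text
t: 44.7
eef_pos: [0.4676, -0.0969, 0.2818]
tcp_rot: [-1.312, -2.853, -0.0]
force: [0.9, 0.3, -0.8]
opening: 0.197
```

```bash
python3 - <<'E'
from h import *
go([.4685,-.098,.28],40.6)
s=env.sense()
im=env.capture('side');crop('side',im,200,80,130,150,5,'s24c')
p=s['eef_pos']
for d in(-.1525,-.0865): print((proj('side',p+[0,0,d])-[200,80])*5)
print((proj('side',[.4685,-.098,.073])-[200,80])*5)
E
```

```text
t 44.70 pos [ 0.4676 -0.0969  0.2818] yaw 40.6 tilt 0.06 F [ 0.8836  0.3435 -0.8108] op 0.197 q [-0.4582 -0.1296  1.7931  0.      1.4791 -1.1667]
 shift units [-0.014 -0.     0.018]  turn z units -0.000
[[305.7566 480.6068]]
[[308.2804 393.3926]]
[[303.6655 546.3466]]
```

View pics/s24c.png

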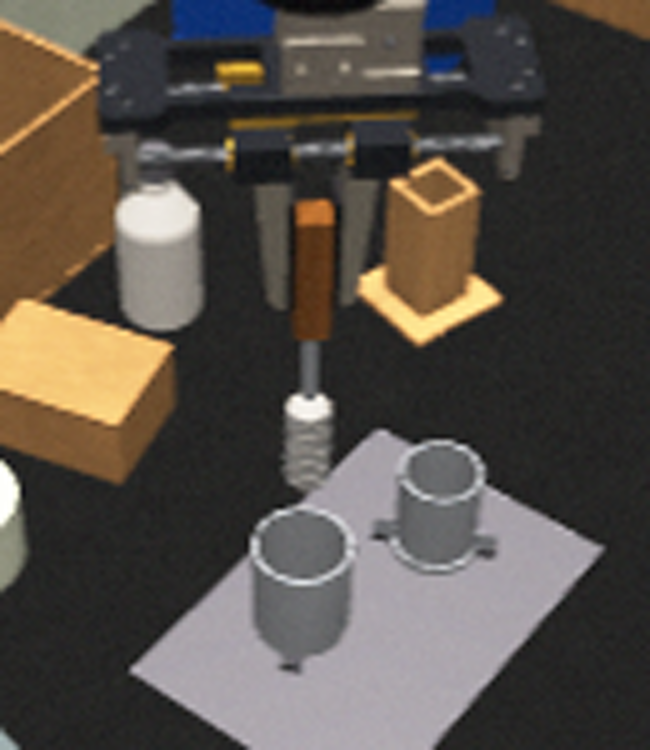

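Request:
{"fn": "play_rows", "kwargs": {
  "series": [-0.012,0,0.25,0,0,0,0.12,-0.012,0,0.5,0,0,0,0.12,-0.012,0,0.75,0,0,0,0.12,-0.012,0,1.0,0,0,0,0.12,-0.012,0,1.0,0,0,0,0.12]
}}

```text
t: 45.38
eef_pos: [0.4669, -0.0965, 0.1804]
tcp_rot: [-1.31, -2.851, -0.0]
force: [-0.4, 0.2, -1.4]
opening: 0.196
```

```bash
python3 - <<'E'
from h import *
go([.4685,-.098,.1655],40.6)
s=env.sense()
im=env.capture('side');crop('side',im,200,80,130,150,5,'s25c')
E
```

```text
t 45.38 pos [ 0.4669 -0.0965  0.1804] yaw 40.7 tilt 0.25 F [-0.3518  0.2278 -1.3958] op 0.196 q [-0.4581 -0.0484  1.9209  0.      1.2735 -1.1676]
 shift units [-0.022  0.003  0.149]  turn z units 0.002
```

View pics/s25c.png

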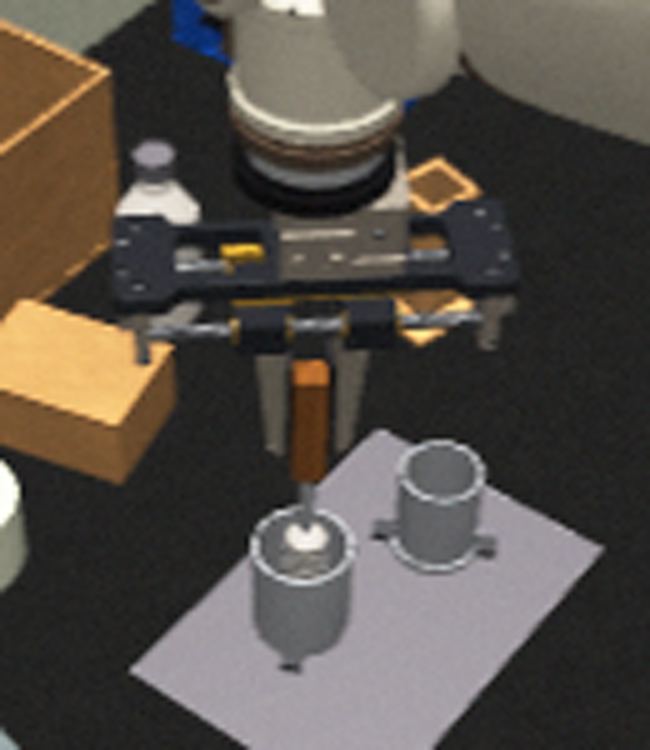

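Brush is inside. Go gently to the floor.

Request:
{"fn": "play_rows", "kwargs": {
  "series": [0,0,0.06,0,0,0,0.12,0,0,0.1,0,0,0,0.12,0,0,0.12,0,0,0,0.12,0,0,0.13,0,0,0,0.12,0,0,0.13,0,0,0,0.12]
}}

```text
t: 46.05
eef_pos: [0.4686, -0.0975, 0.1691]
tcp_rot: [1.312, 2.855, 0.0]
force: [0.3, -0.1, 0.2]
opening: 0.196
```

Request:
{"fn": "play_rows", "kwargs": {
  "series": [0,0,0.015,0,0,0,0.12,0,0,0.03,0,0,0,0.12,0,0,0.03,0,0,0,0.12]
}}

```text
t: 46.42
eef_pos: [0.4685, -0.0974, 0.1659]
tcp_rot: [-1.312, -2.854, -0.0]
force: [0.6, 0.0, -0.9]
opening: 0.194
```

Request:
{"fn": "play_rows", "kwargs": {
  "series": [0,0,0.01,0,0,0,0.12,0,0,0.02,0,0,0,0.12,0,0,0.02,0,0,0,0.12]
}}

```text
t: 46.8
eef_pos: [0.4685, -0.0974, 0.164]
tcp_rot: [-1.312, -2.855, -0.0]
force: [-0.6, 0.1, -0.7]
opening: 0.193
```

Request:
{"fn": "play_rows", "kwargs": {
  "series": [0,0,0.01,0,0,0,0.12,0,0,0.02,0,0,0,0.12,0,0,0.02,0,0,0,0.12]
}}

```text
t: 47.18
eef_pos: [0.4685, -0.0974, 0.162]
tcp_rot: [-1.312, -2.854, -0.0]
force: [-0.3, 0.4, 0.1]
opening: 0.197
```

Request:
{"fn": "play_rows", "kwargs": {
  "series": [0,0,0.01,0,0,0,0.12,0,0,0.02,0,0,0,0.12,0,0,0.02,0,0,0,0.12]
}}

```text
t: 47.55
eef_pos: [0.4689, -0.0977, 0.1614]
tcp_rot: [1.311, 2.854, -0.0]
force: [-1.8, 1.2, 7.6]
opening: 0.194
```

Request:
{"fn": "play_rows", "kwargs": {
  "series": [0,0,-0.2,0,0,0,0.12,0,0,-0.4,0,0,0,0.12,0,0,-0.5,0,0,0,0.12,0,0,-0.5,0,0,0,0.12]
}}

```text
t: 48.05
eef_pos: [0.4689, -0.0976, 0.2105]
tcp_rot: [1.311, 2.853, -0.0]
force: [-0.0, -0.9, -1.4]
opening: 0.197
```

Request:
{"fn": "play_rows", "kwargs": {
  "series": [0,0,0.2,0,0,0,0.12,0,0,0.35,0,0,0,0.12,0,0,0.45,0,0,0,0.12,0,0,0.48,0,0,0,0.12,0,0,0.5,0,0,0,0.12,0,0,0.5,0,0,0,0.12]
}}

```text
t: 48.8
eef_pos: [0.4686, -0.0978, 0.1613]
tcp_rot: [-1.311, -2.855, 0.002]
force: [-3.2, 0.7, 5.4]
opening: 0.198
```

```bash
python3 - <<'E'
from h import *
go([.4685,-.098,.1655],40.6)
im=env.capture('side');crop('side',im,200,80,130,150,5,'s26c')
E
```

```text
t 48.80 pos [ 0.4686 -0.0978  0.1613] yaw 40.7 tilt 0.06 F [-3.1935  0.668   5.4474] op 0.198 q [-0.4584 -0.0243  1.9374 -0.001   1.2286 -1.1676]
 shift units [-0.001 -0.002 -0.042]  turn z units 0.002
```

View pics/s26c.png

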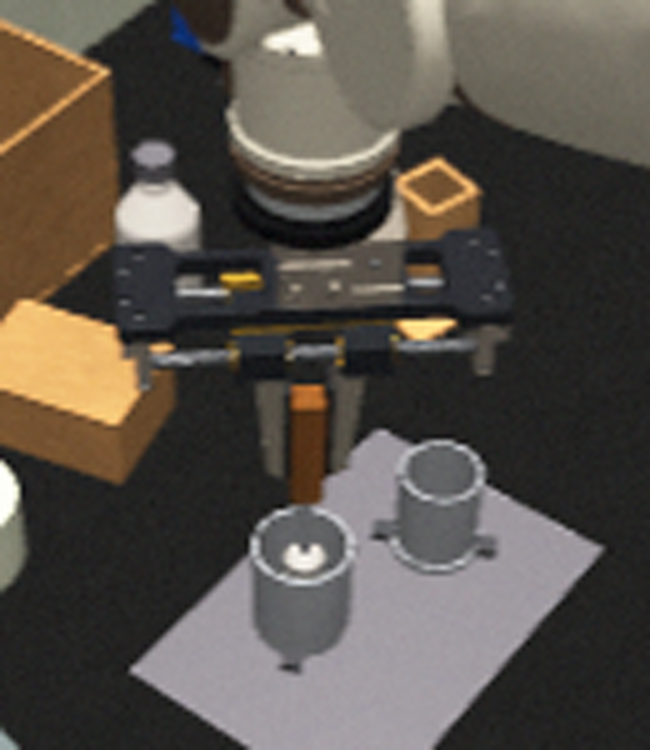

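Request:
{"fn": "play_rows", "kwargs": {
  "series": [0,0,-0.3,0,0,0,0.12,0,0,-0.7,0,0,0,0.12,0,0,-1.0,0,0,0,0.12,0,0,-1.0,0,0,0,0.12]
}}

```text
t: 49.35
eef_pos: [0.4703, -0.0983, 0.2629]
tcp_rot: [1.309, 2.849, -0.0]
force: [-0.1, -0.1, -0.9]
opening: 0.198
```

```bash
python3 - <<'E'
from h import *
go([.4398,-.196,.265],40.6)
im=env.capture('side');crop('side',im,200,80,130,150,5,'s27c')
E
```

```text
t 49.35 pos [ 0.4703 -0.0983  0.2629] yaw 40.6 tilt 0.37 F [-0.1309 -0.0968 -0.931 ] op 0.198 q [-0.4583 -0.1174  1.8191  0.      1.4335 -1.1676]
 shift units [-0.543 -0.868 -0.02 ]  turn z units 0.001
```

View pics/s27c.png

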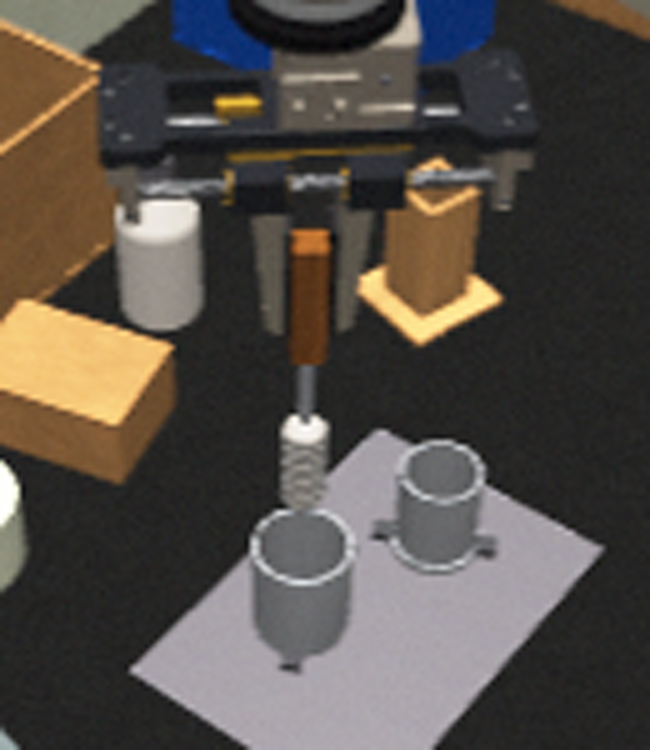

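Request:
{"fn": "play_rows", "kwargs": {
  "series": [-0.2,-0.3,0,0,0,0,0.12,-0.4,-0.6,0,0,0,0,0.12,-0.555,-0.86,0,0,0,0,0.12,-0.555,-0.86,0,0,0,0,0.12,-0.555,-0.86,0,0,0,0,0.12]
}}

```text
t: 50.02
eef_pos: [0.4392, -0.1947, 0.2588]
tcp_rot: [-1.311, -2.853, -0.002]
force: [-0.4, 0.8, -0.5]
opening: 0.189
```

```bash
python3 - <<'E'
from h import *
go([.4398,-.196,.18],40.6)
im=env.capture('side');crop('side',im,200,80,130,150,5,'s28c')
E
```

```text
t 50.02 pos [ 0.4392 -0.1947  0.2588] yaw 40.6 tilt 0.14 F [-0.4229  0.787  -0.5172] op 0.189 q [-0.6699 -0.1078  1.8184  0.0005  1.4333 -1.3793]
 shift units [-0.016 -0.004  0.788]  turn z units 0.001
```

View pics/s28c.png

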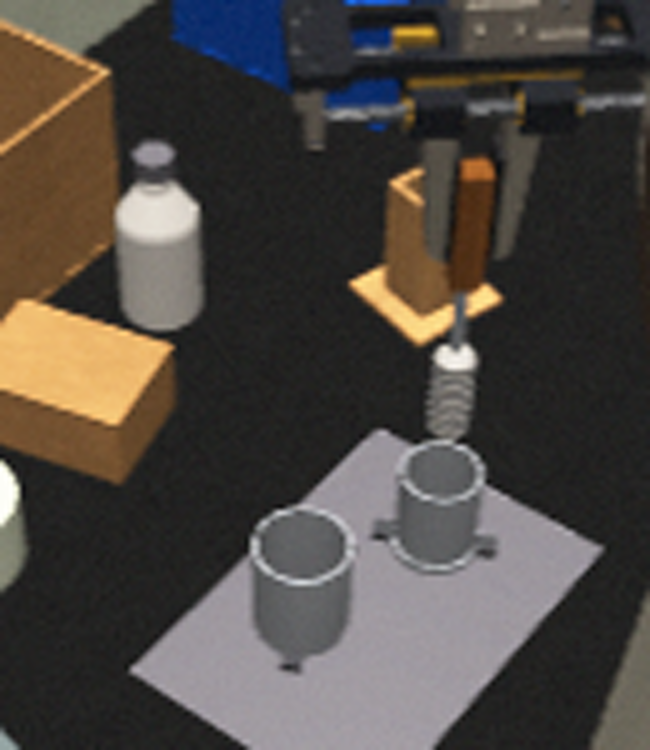

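Request:
{"fn": "play_rows", "kwargs": {
  "series": [-0.01,0,0.25,0,0,0,0.12,-0.01,0,0.5,0,0,0,0.12,-0.01,0,0.7,0,0,0,0.12,-0.01,0,0.85,0,0,0,0.12,-0.01,0,0.92,0,0,0,0.12,-0.01,0,0.92,0,0,0,0.12]
}}

```text
t: 50.82
eef_pos: [0.4402, -0.1961, 0.168]
tcp_rot: [-1.311, -2.855, -0.0]
force: [-0.6, 0.4, -0.5]
opening: 0.201
```

Request:
{"fn": "play_rows", "kwargs": {
  "series": [0,0,0.02,0,0,0,0.12,0,0,0.03,0,0,0,0.12,0,0,0.04,0,0,0,0.12,0,0,0.04,0,0,0,0.12]
}}

```text
t: 51.32
eef_pos: [0.4401, -0.1964, 0.1642]
tcp_rot: [1.312, 2.855, -0.0]
force: [0.3, -0.8, -1.0]
opening: 0.195
```

Request:
{"fn": "play_rows", "kwargs": {
  "series": [0,0,0.02,0,0,0,0.12,0,0,0.03,0,0,0,0.12,0,0,0.04,0,0,0,0.12,0,0,0.04,0,0,0,0.12]
}}

```text
t: 51.82
eef_pos: [0.4403, -0.1965, 0.1613]
tcp_rot: [1.311, 2.855, -0.0]
force: [-2.1, 1.2, 6.9]
opening: 0.195
```

Request:
{"fn": "play_rows", "kwargs": {
  "series": [0,0,-0.2,0,0,0,0.12,0,0,-0.4,0,0,0,0.12,0,0,-0.48,0,0,0,0.12,0,0,-0.48,0,0,0,0.12]
}}

```text
t: 52.32
eef_pos: [0.4403, -0.1965, 0.2082]
tcp_rot: [1.311, 2.854, -0.0]
force: [-0.2, 0.2, -1.3]
opening: 0.19
```

Request:
{"fn": "play_rows", "kwargs": {
  "series": [0,0,0.2,0,0,0,0.12,0,0,0.35,0,0,0,0.12,0,0,0.44,0,0,0,0.12,0,0,0.47,0,0,0,0.12,0,0,0.48,0,0,0,0.12,0,0,0.48,0,0,0,0.12]
}}

```text
t: 53.08
eef_pos: [0.4401, -0.1965, 0.1612]
tcp_rot: [-1.311, -2.854, 0.001]
force: [-2.7, 1.3, 6.6]
opening: 0.198
```

```bash
python3 - <<'E'
from h import *
go([.44,-.196,.1655],40.6)
im=env.capture('side');crop('side',im,200,80,130,150,5,'s29c')
E
```

```text
t 53.08 pos [ 0.4401 -0.1965  0.1612] yaw 40.7 tilt 0.04 F [-2.6911  1.2777  6.5895] op 0.198 q [-0.671  -0.0152  1.9287 -0.0006  1.2286 -1.3804]
 shift units [ 0.004  0.003 -0.043]  turn z units 0.002
```

View pics/s29c.png

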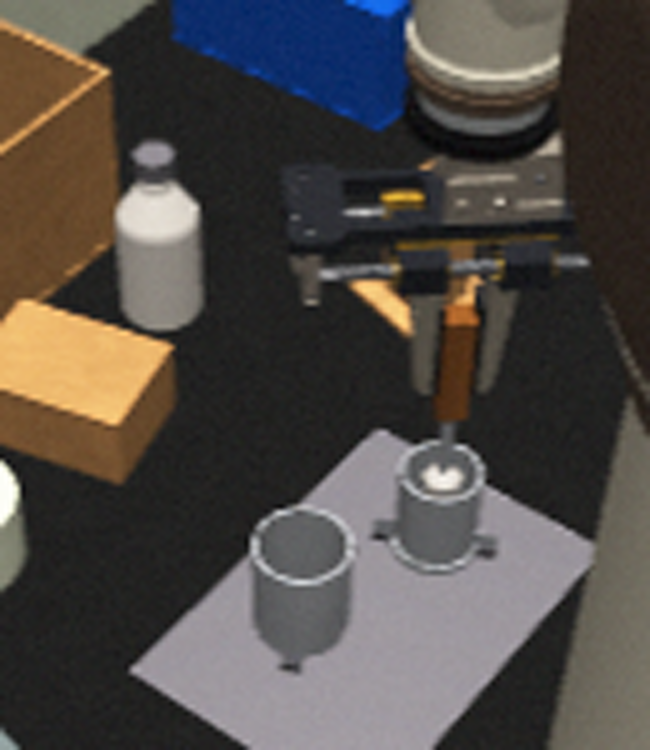

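Request:
{"fn": "play_rows", "kwargs": {
  "series": [0,0,-0.3,0,0,0,0.12,0,0,-0.7,0,0,0,0.12,0,0,-1.0,0,0,0,0.12,0,0,-1.0,0,0,0,0.12]
}}

```text
t: 53.62
eef_pos: [0.4415, -0.1974, 0.2627]
tcp_rot: [1.309, 2.849, -0.002]
force: [0.2, -0.3, -0.3]
opening: 0.193
```

Request:
{"fn": "play_rows", "kwargs": {
  "series": [0,0,-0.2,0,0,0,0.12,0,0,-0.3,0,0,0,0.12,0,0,-0.3,0,0,0,0.12]
}}

```text
t: 54.0
eef_pos: [0.4402, -0.1964, 0.2897]
tcp_rot: [1.312, 2.855, -0.0]
force: [-0.0, 0.6, -0.3]
opening: 0.193
```

```bash
python3 - <<'E'
from h import *
W=np.array([on('side',200+a/5,80+b/5,.095) for a,b in[(388,187),(433,213),(479,190),(437,160)]]);print(W,W.mean(0))
Wb=np.array([on('side',200+a/5,80+b/5,.005) for a,b in[(357,288),(420,343),(503,298)]]);print(Wb,(Wb[0]+Wb[2])/2)
im=env.capture('top');cv2.imwrite('pics/top30.png',im);crop('top',im,330,130,70,60,8,'t30c')
go([.572,-.387,.29],40.6)
E
```

```text
[[ 0.5946 -0.3664  0.095 ]
 [ 0.5565 -0.3619  0.095 ]
 [ 0.5451 -0.3993  0.095 ]
 [ 0.5843 -0.4091  0.095 ]] [ 0.5701 -0.3842  0.095 ]
[[ 0.6097 -0.359   0.005 ]
 [ 0.544  -0.339   0.005 ]
 [ 0.523  -0.4107  0.005 ]] [ 0.5663 -0.3849  0.005 ]
t 54.05 pos [ 0.44   -0.1963  0.2892] yaw 40.6 tilt 0.05 F [ 0.6451 -0.2422  0.4109] op 0.194 q [-0.6711 -0.1217  1.7716 -0.      1.4927 -1.3804]
 shift units [-2.307 -0.24  -0.01 ]  turn z units 0.001
```

View pics/t30c.png

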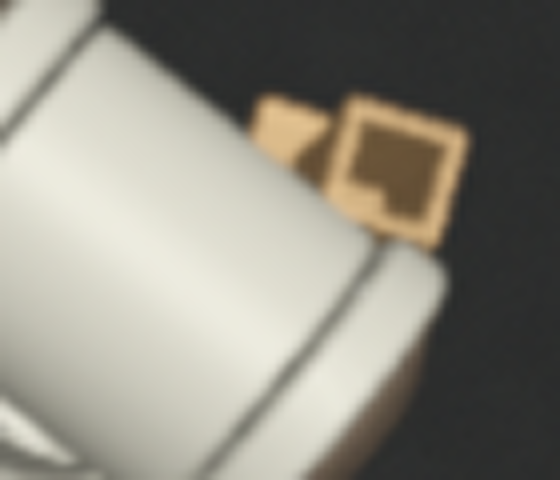

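Request:
{"fn": "play_rows", "kwargs": {
  "series": [-0.3,-0.03,0,0,0,0,0.12,-0.6,-0.06,0,0,0,0,0.12,-0.763,-0.08,0,0,0,0,0.12]
}}

```text
t: 54.42
eef_pos: [0.4839, -0.2602, 0.2884]
tcp_rot: [-1.311, -2.852, -0.001]
force: [-0.3, -0.7, -0.8]
opening: 0.194
```

Request:
{"fn": "play_rows", "kwargs": {
  "series": [-0.4,-0.04,0,0,0,0,0.12,-0.7,-0.07,0,0,0,0,0.12,-0.763,-0.08,0,0,0,0,0.12]
}}

```text
t: 54.8
eef_pos: [0.5273, -0.3233, 0.2881]
tcp_rot: [-1.312, -2.852, -0.001]
force: [-0.7, 0.5, -0.8]
opening: 0.197
```

Request:
{"fn": "play_rows", "kwargs": {
  "series": [-0.4,-0.04,0,0,0,0,0.12,-0.7,-0.07,0,0,0,0,0.12,-0.763,-0.08,0,0,0,0,0.12,-0.763,-0.08,0,0,0,0,0.12,-0.763,-0.08,0,0,0,0,0.12]
}}

```text
t: 55.42
eef_pos: [0.5707, -0.3846, 0.2904]
tcp_rot: [-1.311, -2.855, -0.0]
force: [-0.0, 0.1, -1.2]
opening: 0.196
```

```bash
python3 - <<'E'
from h import *
go([.5708,-.3858,.2],40.6)
im=env.capture('side');cv2.imwrite('pics/side31.png',im);crop('side',im,230,20,110,140,5,'s31c')
E
```

```text
t 55.42 pos [ 0.5707 -0.3846  0.2904] yaw 40.7 tilt 0.02 F [-0.0029  0.1057 -1.1528] op 0.196 q [-0.7682  0.4263  1.16    0.0001  1.5557 -1.4782]
 shift units [-0.01  -0.007  0.904]  turn z units 0.003
```

View pics/s31c.png

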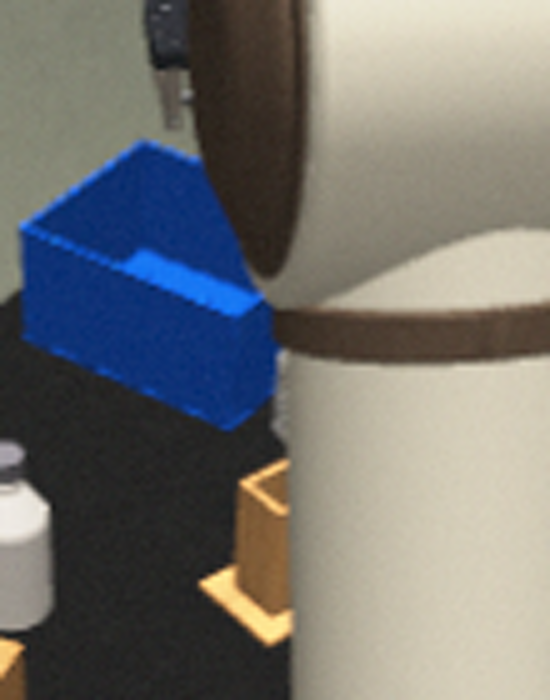

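Request:
{"fn": "play_rows", "kwargs": {
  "series": [-0.01,-0.005,0.2,0,0,0,0.12,-0.01,-0.005,0.4,0,0,0,0.12,-0.01,-0.005,0.5,0,0,0,0.12,-0.01,-0.005,0.55,0,0,0,0.12,-0.01,-0.005,0.6,0,0,0,0.12]
}}

```text
t: 56.1
eef_pos: [0.5714, -0.3869, 0.2302]
tcp_rot: [1.311, 2.854, -0.0]
force: [0.8, -0.4, -0.2]
opening: 0.194
```

Request:
{"fn": "play_rows", "kwargs": {
  "series": [0,0,0.1,0,0,0,0.12,0,0,0.2,0,0,0,0.12,0,0,0.3,0,0,0,0.12,0,0,0.3,0,0,0,0.12]
}}

```text
t: 56.6
eef_pos: [0.5708, -0.3862, 0.1985]
tcp_rot: [-1.311, -2.852, -0.001]
force: [0.2, -0.2, -0.5]
opening: 0.195
```

Request:
{"fn": "play_rows", "kwargs": {
  "series": [0,0,0.15,0,0,0,0.12,0,0,0.28,0,0,0,0.12,0,0,0.36,0,0,0,0.12,0,0,0.4,0,0,0,0.12,0,0,0.4,0,0,0,0.12]
}}

```text
t: 57.22
eef_pos: [0.5712, -0.3867, 0.1599]
tcp_rot: [-1.312, -2.854, -0.0]
force: [-0.3, -0.4, -1.0]
opening: 0.189
```

Request:
{"fn": "play_rows", "kwargs": {
  "series": [0,0,0.02,0,0,0,0.12,0,0,0.04,0,0,0,0.12,0,0,0.04,0,0,0,0.12]
}}

```text
t: 57.6
eef_pos: [0.5716, -0.3871, 0.1573]
tcp_rot: [1.311, 2.853, -0.001]
force: [-0.9, 0.9, 3.4]
opening: 0.194
```

Request:
{"fn": "play_rows", "kwargs": {
  "series": [0,0,0.01,0,0,0,0.12,0,0,0.02,0,0,0,0.12,0,0,0.02,0,0,0,0.12]
}}

```text
t: 57.98
eef_pos: [0.5719, -0.3874, 0.1572]
tcp_rot: [1.31, 2.852, -0.002]
force: [-1.8, 1.7, 10.7]
opening: 0.193
```

Request:
{"fn": "play_rows", "kwargs": {
  "series": [0,0,-0.025,0,0,0,0.12,0,0,-0.025,0,0,0,0.3,0,0,-0.025,0,0,0,0.45,0,0,-0.025,0,0,0,0.5,0,0,-0.025,0,0,0,0.5]
}}

```text
t: 58.6
eef_pos: [0.5712, -0.3867, 0.1563]
tcp_rot: [-1.312, -2.854, -0.0]
force: [0.0, 0.3, -0.4]
opening: 0.5
```

Request:
{"fn": "play_rows", "kwargs": {
  "series": [0,0,-0.2,0,0,0,0.5,0,0,-0.4,0,0,0,0.5,0,0,-0.7,0,0,0,0.5,0,0,-1.0,0,0,0,0.5,0,0,-1.0,0,0,0,0.5]
}}

```text
t: 59.22
eef_pos: [0.5728, -0.3882, 0.262]
tcp_rot: [1.308, 2.847, -0.005]
force: [0.7, 0.0, 0.6]
opening: 0.5
```

```bash
python3 - <<'E'
from h import *
go([.36,-.52,.27],40.6)
E
```

```text
t 59.23 pos [ 0.5728 -0.3882  0.262 ] yaw 40.6 tilt 0.50 F [0.7154 0.0141 0.6422] op 0.500 q [-0.7697  0.4393  1.1979 -0.      1.4956 -1.4791]
 shift units [ 0.385 -2.473 -0.086]  turn z units 0.002
```

Request:
{"fn": "play_rows", "kwargs": {
  "series": [0.05,-0.4,-0.2,0,0,0,0.5,0.1,-0.8,-0.2,0,0,0,0.5,0.1,-0.8,-0.2,0,0,0,0.5]
}}

```text
t: 59.6
eef_pos: [0.502, -0.4326, 0.276]
tcp_rot: [-1.316, -2.851, -0.0]
force: [0.2, 0.5, -0.3]
opening: 0.501
```

Request:
{"fn": "play_rows", "kwargs": {
  "series": [0.05,-0.4,0,0,0,0,0.5,0.1,-0.8,0,0,0,0,0.5,0.1,-0.8,0,0,0,0,0.5]
}}

```text
t: 59.98
eef_pos: [0.4356, -0.4764, 0.2757]
tcp_rot: [-1.315, -2.852, -0.001]
force: [0.0, -0.0, 0.2]
opening: 0.501
```

Request:
{"fn": "play_rows", "kwargs": {
  "series": [0.05,-0.4,0,0,0,0,0.5,0.1,-0.8,0,0,0,0,0.5,0.1,-0.8,0,0,0,0,0.5,0.1,-0.8,0,0,0,0,0.5]
}}

```text
t: 60.48
eef_pos: [0.3711, -0.5193, 0.2762]
tcp_rot: [1.31, 2.855, 0.002]
force: [-0.1, -0.2, -0.0]
opening: 0.499
```

```bash
python3 - <<'E'
from h import *
go([.36,-.52,.27],40.6)
for n in('top','side'):
    im=env.capture(n);cv2.imwrite(f'pics/{n}33.png',im)
E
```

```text
t 60.48 pos [ 0.3711 -0.5193  0.2762] yaw 40.7 tilt 0.07 F [-0.0545 -0.2339 -0.0373] op 0.499 q [-1.1398  0.2978  1.3499  0.001   1.4946 -1.8504]
 shift units [ 0.067 -0.089  0.062]  turn z units 0.004
```

View pics/side33.png

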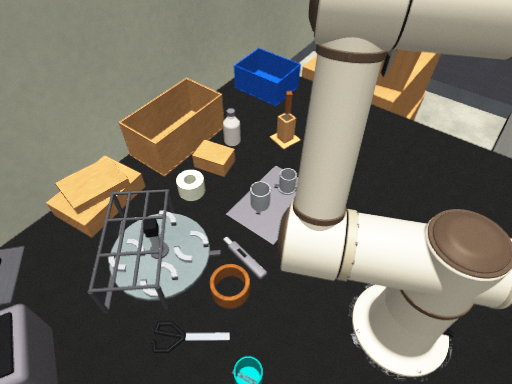

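View pics/top33.png

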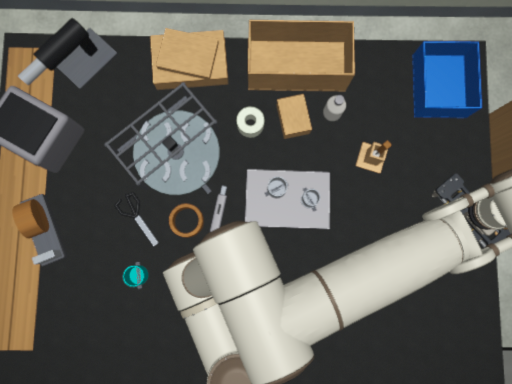

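```bash
python3 - <<'E'
from h import *
a=cv2.imread('pics/top0.png');b=cv2.imread('pics/top33.png')
d=cv2.absdiff(a,b).max(2)>60
n,l,st,c=cv2.connectedComponentsWithStats(d.astype(np.uint8))
for i in range(1,n):
    if st[i,4]>6: print(st[i],c[i])
s=cv2.imread('pics/side33.png');cv2.imwrite('pics/f33.png',np.hstack([cv2.resize(s[80:155,250:320],None,fx=5,fy=5),cv2.resize(b[130:205,240:310],None,fx=5,fy=5)]))
E
```

```text
[143 121   4   5   8] [144.5 123. ]
[141 127   7   7  23] [143.6522 130.087 ]
[150 135   9  11  40] [154.825 141.05 ]
[151 165   6   4   8] [153.25 166.5 ]
[168 169   2   9   9] [168.7778 173.    ]
[  215   176   297   208 20186] [403.9316 285.2944]
[271 178  15   9  42] [279.4048 180.4524]
[160 182   6   2   7] [162.5714 182.8571]
[272 186   9   5  14] [275.6429 188.2857]
[265 190  17   8  42] [271.5476 194.5476]
[308 190  11  10  35] [314.5429 192.8857]
[302 197  14  14  40] [307.875 204.6  ]
[489 200  18  26 209] [496.134  213.0718]
[193 222  71  33 977] [229.3808 236.9918]
[495 230  17  13 182] [503.1154 235.7637]
[265 238  14  30 169] [271.8698 248.6568]
[479 240   7   7  21] [482.0952 242.6667]
[497 248   2   6  10] [497.4 250.9]
[ 163  258   47  104 1993] [188.2725 298.864 ]
[218 275  63  30 155] [248.9742 290.9548]
[500 311  12  15  74] [507.0811 317.4595]
[225 350  29  34 562] [237.863  369.0641]
```

View pics/f33.png

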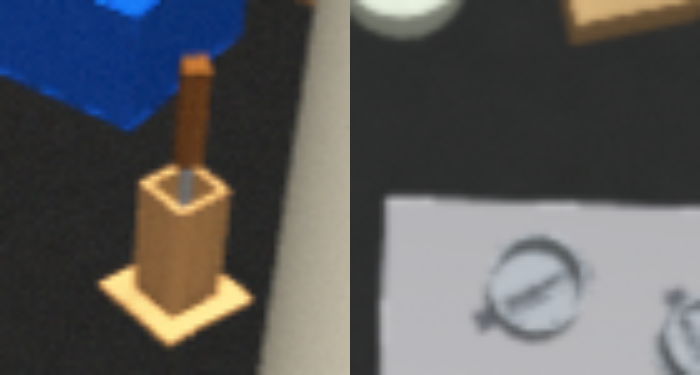

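The bystanders haven't moved: the picture differences are only the turret, the cups and the arm. The brush stands in its holder and both cups stand on the mat.

```bash
python3 -c "
from station import env
print(env.sign_off())"
```

```text
the job is handed in; nothing more can be done
None
```

The carousel is stripped: it held two cups, large and medium (no small one). I turned each to the front by the knob, unscrewed it and stood it upright on the grey mat. I then scrubbed the large cup and then the medium: down to the bottom, about 50 mm up, and down again. The brush is back in its holder, bristles down, and I signed off at about 60 s of the 210 s.

- **Final checks:** both camera views show the two cups upright on the mat and the brush standing in its holder. A comparison of the first and last top views shows no change in the other bench items; only the turret, cups and arm changed.
- **Large cup moved:** soon after I set it down, the pictures showed it about 37 mm from where I had released it, still upright on the mat. I measured its new position and scrubbed it there.
- **Unscrewing:** both cups reached a stop at the end of the turn, at about 105 to 118 degrees at the wrist, and the turret moved a few degrees with the first. I backed each off about 5 degrees and it then lifted out freely.
- **Small disagreement:** the brush met the floor of both cups about 4 mm lower than I had calculated. The contact was firm every time (5 to 8 N), so I took it as the bottom. On its return to the holder the brush met the floor at the height where I had first gripped it.

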